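Charge the disinfectant mixing tank and set its mixer running

ROBOT

A 7-joint arm with a two-finger parallel gripper is mounted at the origin on the work surface. World frame = base frame: x ahead of the robot, y to its left, z up, the work surface at z = 0. Lengths are in m, angles in rad, forces in N, time in s.
With the tool pointing down it reaches from about 0.4 to 0.85 m from the base axis. Payload 6.9 kg.
Tool frame: the origin (TCP) lies midway between the tips of the shut fingers; the grasp point (between the pads) lies 19 mm behind it (grasp_offset is the distance from the TCP to the grasp point, in m); z points along the fingers, y is the direction in which the jaws open and shut (so a half turn about z gives the same grasp; the last joint's range is limited). The gripper opens to 85 mm and grips with 20 to 120 N. Pads are 22 mm wide; open, the fingers measure 114 mm over their backs; the gripper's body (76 mm by 85 mm) begins 54 mm behind the grasp point. The pads swing forward as they close: fully open they stand 13 mm farther back than shut.
Start: joints at [-1.155, 0.507, -0.238, 1.5, 0.126, 1.149, -0.155], TCP at [0.191, 0.595, 0.194] pointing down, gripper open.
Joint ranges: [-3.08, 3.08], [-0.24, 2.05], [-1.43, 1.35], [0, 2.5], [-1.52, 4.66], [0.17, 1.96], [-2.89, 2.89]. Speed limits (rad/s): [2.39, 2.39, 3.14, 3.14, 3.14, 3.14, 3.14].

INTERFACE

Orientations are given as a unit quaternion [x, y, z, w].
In Python, from cell import * gives the robot as it stands.
- The arm moves only by the shell command python3 -m inch 'ROWS' [FORCE]. ROWS is JSON, a list of rows, each a list of 3 entries, a list of its own where there are three numbers: the turn, a rotation vector about the tool's x, y, z in degrees, then the shift along the tool's x, y, z in cm, then the finger opening in cm, from 0 to 8.54. In form: [[[wx, wy, wz], [tx, ty, tz], claw], ...]. A call has 1 to 20 rows; each row shifts and turns the pose as measured when the row begins, along the tool's axes as they then stand; what a row does not reach is not made up. A row lasts 1/8 s, in which the tool goes at most 62.5 mm and 10.7 degrees, less where a joint would pass 70% of its speed; a pose out of reach is approached as far as the arm can. A call is refused whole if a number of a shift passes 6.25 or a number of a turn 10.7, either way. A call with a gripper value outside its range is refused whole. The fingers move at their own pace and stop on an object; FORCE is the grip in N (left out, the last holds). Time passes only in rows, so rows that do not move let the fingers close. It gives the time, the measured TCP pose, the force and the opening at its end, in the units of the state.
- read_state(): the state, without advancing time (a new reading comes with each control period).
- grab_frame(name): name is "side" or "top"; returns a dict with "frame" (420x560x3 uint8, red, green, blue), "range_z" (420x560 float32, m along the optical axis (not along the pixel's ray), 0 where there is no reading), "K" (3x3 intrinsics, pixels), "k1" (the pictures are not rectified: a ray, as slopes to the right and down, at radius r is drawn at 1 + k1 r^2 times it, then the intrinsics apply), "rvec" (rotation vector, rad) and "tvec" (3), from world to camera coordinates, as OpenCV has them. Camera axes: x right, y down, z forward; pixel columns grow to the right and rows downward; lengths in m; the calibration is good to about 2 mm. A picture is of the moment at which its call begins.
- close_job(): hands the job in, once; it reports no verdict.
The state is a dict: "time": time; "joint_positions": joint angles; "joint_velocities": joint speeds; "joint_efforts": joint torques, N m; "tool_pos": TCP position; "orientation": TCP orientation; "ft_force": force on the tool from outside, world axes, zero at the start; "ft_torque": the same for the moment, N m; "grip_width": finger opening in m.
Only numpy, scipy, OpenCV 4.12 (cv2) and the standard library are available. Lean on these libraries where they do the work, as an engineer would, in place of code of your own. Each camera call takes 0.05 s, during which the arm holds its last target. There are 200 camera calls.

TASK

Make up today's chlorine disinfectant: open the tank's blue pressure cap safely (turn it anticlockwise to its first stop and wait there two seconds while the pressure vents, then press it down, turn it on past the stop and lift it off), lay it on the bench, and put all the chlorine briquettes in through the filler neck. Put the cap back and turn it, pressed down, clockwise past the stop until it is fully locked, home in its starting position. Only then start the mixer: squeeze its red trigger fully, push in the yellow lock button at its side, and ease off the trigger so that it stays held on by itself; do not disturb the bottles or the tube rack.

Things in the scene. Friction and masses are not known exactly. Their poses are not given: they have to be found in the camera images.
- tank: white plastic mixing tank with grey lid, fixed to the bench, 200 mm along its x by 340 mm along its y; lid top 135 mm high, overhanging 4 mm. Origin: centre of its underside; x points away from its front face, z up. On the lid stand the filler neck with the blue cap (90 mm from the centre towards -y) and the upright mixer (85 mm towards +y).
- neck_top (a point): centre of the mouth of the steel filler neck, level with its rim, 165 mm above the bench; axes as the tank's. The bore is 84 mm wide, open to the hollow tank below. Around the rim is a flange 106 mm across and 6 mm thick, its top level with the rim; the cap's two lugs hook under it.
- neck_opening (a point): middle of one of the two openings in the neck's flange through which the cap's lugs pass (the other is opposite), 77 deg anticlockwise from the tank's x as seen from neck_top. From 70 deg to an end stop at 85 deg the cap's lugs stand in the openings and the cap lifts straight off or is set on; let go there, a locked-down cap springs up 3 mm.
- first_stop (a point): one of the two teeth under the flange (the other is opposite) that stop the lugs of a turning cap: at a cap angle of 32.5 deg coming from locked, at about 59 deg coming back from the openings, unless the cap is pressed down by 4 mm or more.
- cap_grip (a point): middle of the grip bar on the blue pressure cap (loose, 0.24 kg, disc 118 mm across). Bar: 88 mm long (x), 20 mm thick (y), 32 mm high; the disc's top is 16 mm below this point. Cap angle = yaw of this point less the tank's yaw, anticlockwise positive; half a turn is the same. Locked: 0 deg (start 0 to 4, end stop -2), this point 33.5 mm above neck_top. Turning takes under 0.4 N m.
- cap_lug (a point): one of the cap's two lugs, under the +x end of the grip bar (the other is under the -x end), 42 mm below cap_grip: steel, 14 mm wide, 5 mm thick. To close the cap: set it on at 77 deg, press it down 6 mm, turn it clockwise back to 0 deg, let go.
- cap_seal (a joint): travel of the sprung seal plate up into the cap: 0 sprung out (cap off), 0.003 m with the cap locked, pushing it up with 9 N, 0.007 m (12 N) when pressed down enough to pass the first stop, 0.0095 m the end. Its plug, 79 mm across, ends 52 mm below cap_grip when sprung out, enters the neck with 2.5 mm of play all round, and the cap stands upright on it on the bench.
- mixer_top (a point): centre of the top of the upright mixer, 283 mm above the bench; its body is round, 46 mm in diameter. Axes as the tank's.
- trigger_face (a point): middle of the flat front face of the mixer's red trigger (28 mm wide along y, 40 mm high), 248 mm above the bench and, when free, 37 mm in front (tank's -x) of the mixer's axis; moves with the trigger. Axes as the tank's.
- trigger (a joint): travel of the trigger along the tank's +x into the mixer: 0 free, 0.011 m fully squeezed; spring 5 N at 0 rising to 10.5 N. With the lock button caught it holds itself at 0.006 m: the mixer runs. Squeezing it fully again lets the button out.
- lock_face (a point): middle of the outer end of the round yellow lock button (16 mm diameter) on the mixer's left (tank's +y) side, level with the trigger, 33 mm from the mixer's axis when out; moves with it. Axes as the tank's. Trigger and button face 90 deg apart: two spread fingers pointing down, held diagonally, can bear on both, one in front of the trigger, one beside the button.
- lock (a joint): travel of the lock button along the tank's -y: 0 out, 0.008 m fully in; spring 1.6 N at 0 rising to 4.8 N. It goes in only while the trigger is squeezed past 0.009 m (else it stops at 0.001 m); push it in 0.007 m or more and keep it in while easing the trigger: it then stays caught at 0.0065 m.
- briquette1_mid (a point): centre of a pale blue chlorine briquette, loose on the bench to the right of the tank: bar with rounded edges, 64 mm long (its x) by 34 mm wide (its y) by 26 mm high, about 75 g. Two to four of the four are there.
- briquette2_mid (a point): centre of a pale blue chlorine briquette, loose on the bench to the right of the tank: bar with rounded edges, 64 mm long (its x) by 34 mm wide (its y) by 26 mm high, about 75 g. Two to four of the four are there.
- briquette3_mid (a point): centre of a pale blue chlorine briquette, loose on the bench to the right of the tank: bar with rounded edges, 64 mm long (its x) by 34 mm wide (its y) by 26 mm high, about 75 g. Two to four of the four are there.
- briquette4_mid (a point): centre of a pale blue chlorine briquette, loose on the bench to the right of the tank: bar with rounded edges, 64 mm long (its x) by 34 mm wide (its y) by 26 mm high, about 75 g. Two to four of the four are there.
- reagent_bottle: bystander: brown glass bottle, 64 mm across, 130 mm high; origin at the middle of its underside.
- wash_bottle: bystander: white plastic bottle, 68 mm across, 160 mm high; origin at the middle of its underside.
- tube_rack: bystander: teal rack of capped sample tubes, 70 x 200 x 100 mm; origin at the middle of its underside.
Things that resemble listed ones, but are neither listed nor needed, are in the scene too. Leave any black look-alike of the part that bears briquette1_mid alone. What is shaped like the part that bears briquette3_mid but black is not meant.

How it is judged:
By the outcome, as a careful person would: the job done as asked, in the order asked, and still so for the second after the job is handed in, with the robot touching nothing.
Of briquette1, briquette2, briquette3, briquette4 only 2 to 4 are there at a start; the rules pass over those that are not, and their reading is None.
At some moment in a run one of briquette1, briquette2, briquette3, briquette4 may be knocked a few centimetres aside while the robot is not near it.
It also fails if it takes over 210 s, if anything falls off the work surface, if the arm or the gripper's body presses on something with over 40 N, if the wrist force passes 120 N, or if a joint passes its speed limit or range.

## Working session

There is one attempt and no reset: what is moved stays moved. The work goes in short steps, Python scripts to look and compute and a shell command to move; the robot and the scene stay as the last step left them, time stands still between calls to the robot, and variables do not carry over. Pictures are saved under pics/ and viewed, about 12 in all and at most 16, crops included, and the job is handed in when it is done.

```bash
ls; mkdir -p pics; cat > h.py <<'E'
from cell import *
import numpy as np, cv2
from scipy.spatial.transform import Rotation as R
def cloud(f):
    h,w=f["range_z"].shape
    u,v=np.meshgrid(np.arange(w),np.arange(h))
    K=np.array(f["K"]);d=np.array([f["k1"],0,0,0],float)
    p=cv2.undistortPoints(np.stack([u,v],-1).reshape(-1,1,2).astype(float),K,d).reshape(h,w,2)
    z=f["range_z"]
    c=np.stack([p[...,0]*z,p[...,1]*z,z],-1)
    M=R.from_rotvec(np.ravel(f["rvec"])).as_matrix()
    W=(c-np.ravel(f["tvec"]))@M
    W[z==0]=np.nan
    return W
def proj(f,P):
    return cv2.projectPoints(np.atleast_2d(P).astype(float),np.ravel(f["rvec"]).astype(float),np.ravel(f["tvec"]).astype(float),np.array(f["K"]),np.array([f["k1"],0,0,0],float))[0][:,0]
def save(f,name): cv2.imwrite("pics/"+name,cv2.cvtColor(f["frame"],cv2.COLOR_RGB2BGR))
def st():
    s=read_state();r=R.from_quat(s["orientation"])
    print("t%.2f"%s["time"],"tcp",np.round(s["tool_pos"],4),"z",np.round(r.as_matrix()[:,2],3),"y",np.round(r.as_matrix()[:,1],3),"F",np.round(s["ft_force"],1),"T",np.round(s["ft_torque"],2),"w%.4f"%s["grip_width"])
    return s
E
python3 - <<'E'
from h import *
st()
for n in("top","side"):
    f=grab_frame(n);save(f,n+"1.png");np.savez(""+n+"1.npz",**f)
E
```

```text
pics
t0.00 tcp [0.191  0.5945 0.1932] z [-0.001 -0.002 -1.   ] y [ 0.306  0.952 -0.002] F [-0.3 -0.6  0.1] T [-0.02 -0.02 -0.08] w0.0854
```

View pics/top1.png

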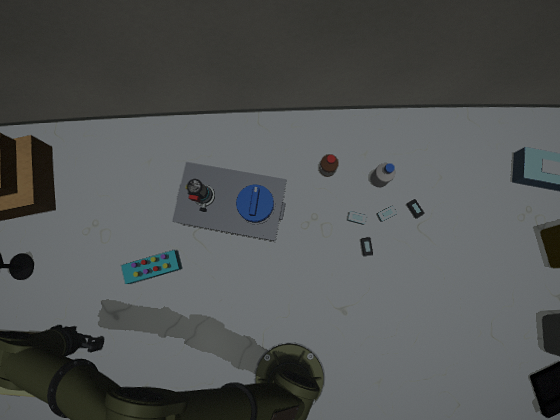

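View pics/side1.png

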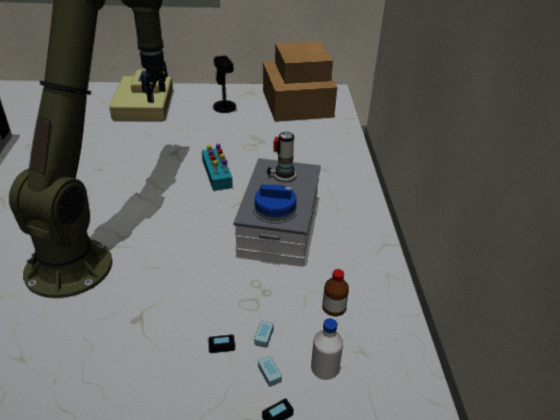

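Top view: tank lid at (230,200), blue cap at (254,203), mixer at (200,190). Pale briquettes are at (357,217) and (387,213). Their black look-alikes, which must stay put, are at (415,208) and (366,246). Side view: pale at (264,333) and (269,370), black at (221,343) and (278,410). Measuring next.

```bash
cat > meas.py <<'E'
from h import *
def rect(P):
    r=cv2.minAreaRect(P[:,:2].astype(np.float32)*1000); b=cv2.boxPoints(r)
    e=[b[1]-b[0],b[2]-b[1]]; e=max(e,key=np.linalg.norm)
    return np.round(r[0],1),np.round(r[1],1),round(np.degrees(np.arctan2(e[1],e[0]))%180,1)
def brs(f,show=True):
    W=cloud(f);hsv=cv2.cvtColor(f["frame"],cv2.COLOR_RGB2HSV);z=W[...,2]
    m=(z>.015)&(z<.045)&(W[...,1]<0)&(W[...,0]>.2)&(W[...,0]<.95)
    n,l,s,c=cv2.connectedComponentsWithStats(m.astype(np.uint8))
    for i in range(1,n):
        if s[i,4]<30: continue
        k=l==i
        print("blob",np.round(c[i]),s[i,4],rect(W[k]),"z",np.round(np.median(z[k]),4),"rgb",np.median(f["frame"][k],0))
E
python3 - <<'E'
from meas import *
for n in("top","side"):
    f=dict(np.load(n+"1.npz"));W=cloud(f);z=W[...,2];print(n,f["K"][0,0],f["k1"])
    brs(f)
    hsv=cv2.cvtColor(f["frame"],cv2.COLOR_RGB2HSV)
    reg=(W[...,0]>.3)&(W[...,1]>-.1)&(W[...,1]<.5)
    m=reg&(abs(z-.135)<.006)
    print("lid",rect(W[m]),np.nanmedian(z[m]),m.sum())
    blue=reg&(hsv[...,0]>105)&(hsv[...,0]<125)&(hsv[...,1]>150)&(z>.15)
    b=blue&(z>.207);print("bar",rect(W[b]),np.nanmedian(z[b]),b.sum())
    b=blue&(z<.19);print("disc",rect(W[b]),np.nanmedian(z[b]),b.sum())
    b=reg&(abs(z-.283)<.006);print("mixtop",rect(W[b]),b.sum(),np.nanmedian(z[b]))
    red=reg&((hsv[...,0]<8)|(hsv[...,0]>172))&(hsv[...,1]>150)&(z>.2)
    print("red",red.sum(),np.nanmean(W[red],0))
    b=(z>.06)&(W[...,0]>.3)&(W[...,0]<.95)&(W[...,1]<.6)&(W[...,1]>-.6)
    nn,l,s,c=cv2.connectedComponentsWithStats(b.astype(np.uint8))
    for i in range(1,nn):
        if s[i,4]>60:k=l==i;print("tall",np.round(c[i]),s[i,4],rect(W[k]),z[k].max())
f=dict(np.load("top1.npz"));g=dict(np.load("side1.npz"))
a=cv2.resize(f["frame"][155:265,160:440],None,fx=2.8,fy=2.8,interpolation=cv2.INTER_CUBIC)
b=cv2.resize(g["frame"][120:270,200:340],None,fx=2,fy=2,interpolation=cv2.INTER_CUBIC)
b2=cv2.resize(g["frame"][290:420,190:390],None,fx=2,fy=2,interpolation=cv2.INTER_CUBIC)
o=np.zeros((600,800,3),np.uint8);o[:a.shape[0],:a.shape[1]]=a;o[308:600,:280]=b[:292];o[308:568,300:700]=b2
cv2.imwrite("pics/c1.png",cv2.cvtColor(o,cv2.COLOR_RGB2BGR))
E
```

```text
top 388.01950526941795 -0.10552119980394595
blob [527. 174.] 254 (array([ 667.2, -938.7]), array([220.3, 101. ]), np.float32(45.7)) z 0.0307 rgb [24. 30. 35.]
blob [326. 173.] 30 (array([ 714. , -164.9]), array([58.3, 18.8]), np.float32(84.7)) z 0.0326 rgb [46. 47. 45.]
blob [375. 182.] 50 (array([ 677.3, -337.2]), array([64., 24.]), np.float32(39.7)) z 0.0288 rgb [45. 45. 45.]
blob [415. 208.] 183 (array([ 572. , -475.9]), array([66.3, 38.4]), np.float32(33.3)) z 0.0267 rgb [30. 30. 32.]
blob [387. 213.] 169 (array([ 557.7, -369.8]), array([32. , 65.2]), np.float32(114.0)) z 0.0272 rgb [101. 114. 116.]
blob [356. 217.] 167 (array([ 546.8, -260.4]), array([60.8, 35.3]), np.float32(72.9)) z 0.0265 rgb [100. 114. 116.]
blob [548. 248.] 199 (array([ 403.7, -968.8]), array([150.1,  14.4]), np.float32(11.0)) z 0.0305 rgb [27. 23.  6.]
blob [366. 246.] 184 (array([ 441.4, -288. ]), array([64.4, 34.6]), np.float32(6.9)) z 0.0269 rgb [34. 36. 37.]
lid (array([916.2, 251.9]), array([592.2, 830.3]), np.float32(172.0)) 0.13626547206432882 4840
bar (array([584.4,  91.7]), array([20.1, 85.3]), np
[... 1681 characters left out ...]
30.5)) 0.17863711563958742 794
mixtop (array([945.1, 208.6]), array([689.4, 581.4]), np.float32(0.0)) 543 0.2825868931775009
red 51 [0.59222412 0.25748419 0.25652448]
tall [278. 200.] 6527 (array([603.1, 174.7]), array([367.4, 209.5]), np.float32(77.9)) 0.2870849909582886
tall [221. 156.] 158 (array([412.2, 462.8]), array([ 16.8, 131.7]), np.float32(105.2)) 0.10511183882757073
tall [212. 158.] 157 (array([381.9, 454.1]), array([ 17.2, 132.8]), np.float32(104.3)) 0.10478323351371462
tall [336. 286.] 560 (array([ 735.6, -176. ]), array([49.8, 62.3]), np.float32(174.6)) 0.1306916506234174
tall [328. 343.] 1016 (array([ 688.8, -364.3]), array([54.2, 66.2]), np.float32(161.9)) 0.16300707979105125
```

View pics/c1.png

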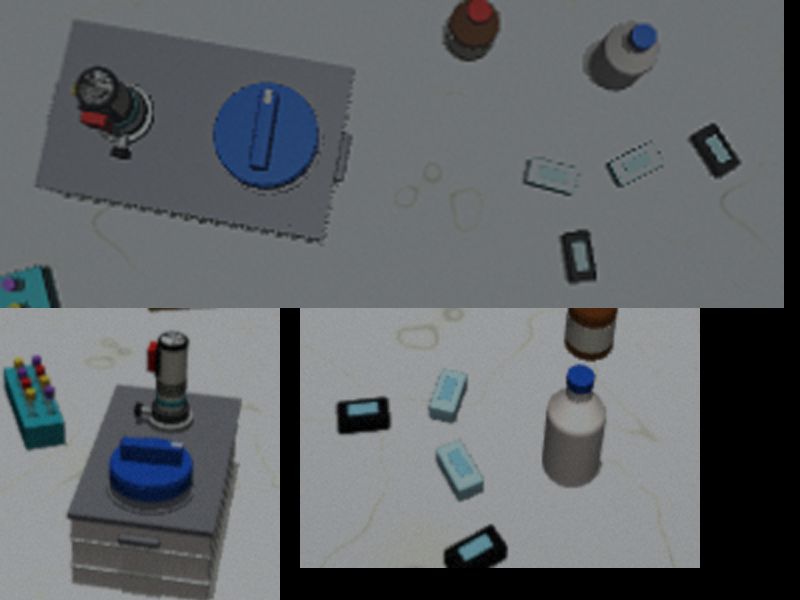

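Only two pale briquettes exist, at (357,217) and (387,213). The pale blue body fits; those at (415,208) and (366,246) are black-bodied and stay. The bar measures 85x20 mm with its top at z=0.215, against 0.2145 expected. I'll move over the cap now.

```bash
python3 -m inch '[[[0,0,0],[0,0,-5.5],8.5],[[0,0,0],[0,0,-5.5],8.5],[[0,0,0],[0,0,-5.5],8.5],[[0,0,0],[-4.8,-3.26,0],5],[[0,0,0],[-4.8,-3.26,0],5],[[0,0,0],[-4.8,-3.26,0],5],[[0,0,0],[-4.8,-3.26,0],5],[[0,0,0],[-4.8,-3.26,0],5],[[0,0,0],[-4.8,-3.26,0],5],[[0,0,0],[-4.8,-3.26,0],5],[[0,0,0],[-4.8,-3.26,0],5],[[0,0,0],[-4.8,-3.26,0],5],[[0,0,0],[0,0,0],5]]' 120
cat > go.py <<'E'
# go.py x y z jawdeg : remaining turn (deg) and shift (cm) in tool axes, after the turn-free current pose
import sys
from h import *
s=st();print("q",np.round(s["joint_positions"],2))
r=R.from_quat(s["orientation"]);M=r.as_matrix()
x,y,z,a=map(float,sys.argv[1:5]);a=np.radians(a)
Y=np.array([np.cos(a),np.sin(a),0]);Z=np.array([0,0,-1.])
if len(sys.argv)<6 and Y@M[:,1]<0:Y=-Y
T=np.stack([np.cross(Y,Z),Y,Z],1)
print("turn",np.round(np.degrees(R.from_matrix(M.T@T).as_rotvec()),2),"shift cm",np.round(100*M.T@(np.array([x,y,z])-s["tool_pos"]),2))
E
python3 go.py .5845 .0917 .26 79.8
python3 - <<'E'
from meas import *
f=dict(np.load("top1.npz"));W=cloud(f);z=W[...,2]
# lid edges by robust line fits in tank frame guess yaw -12
c=np.array([.6035,.1790]);
for yaw in(-12,):
  a=np.radians(yaw);ex=np.array([np.cos(a),np.sin(a)]);ey=np.array([-ex[1],ex[0]])
  P=W[abs(z-.136)<.006][:,:2]-c;q=np.stack([P@ex,P@ey],1);q=q[(abs(q[:,0])<.13)&(abs(q[:,1])<.2)]
  for i,rng in((0,.14),(1,.08)):
    for sg in(1,-1):
      o=1-i;bins=np.arange(-rng,rng,.008);pts=[]
      for b in bins:
        k=(q[:,o]>=b)&(q[:,o]<b+.008)
        if k.sum()>3:pts.append((b+.004,(sg*q[k,i]).max()*sg))
      pts=np.array(pts);l=np.polyfit(pts[:,0],pts[:,1],1)
      for _ in range(4):
        e=pts[:,1]-np.polyval(l,pts[:,0]);k=abs(e)<.004;l=np.polyfit(pts[k,0],pts[k,1],1)
      print("axis",i,sg,"off mm",np.round(l[1]*1e3,1),"slope deg",np.round(np.degrees(l[0]),2),k.sum())
for n in("top","side"):
  f=dict(np.load(n+"1.npz"));W=cloud(f);z=W[...,2]
  k=(abs(W[...,0]-.62)<.05)&(abs(W[...,1]-.26)<.05)&(z>.278);print("mixtop",rect(W[k]),np.median(z[k]),k.sum())
  k=(abs(W[...,0]-.585)<.08)&(abs(W[...,1]-.092)<.08)&(z>.207);print("bar",rect(W[k]),W[k].mean(0))
  k=(abs(W[...,0]-.62)<.07)&(abs(W[...,1]-.28)<.07)&(z>.22)
  hsv=cv2.cvtColor(f["frame"],cv2.COLOR_RGB2HSV)
  for nm,h in(("yellow",(hsv[...,0]>18)&(hsv[...,0]<35)),("red",(hsv[...,0]<8)|(hsv[...,0]>172))):
    kk=k&h&(hsv[...,1]>120);print(nm,kk.sum(),W[kk].mean(0),W[kk].min(0),W[kk].max(0))
E
```

```text
time: 1.72
tool_pos: [0.5214, 0.1693, 0.3588]
orientation: [0.154, 0.988, -0.006, -0.002]
ft_force: [-0.8, -0.1, -0.0]
grip_width: 0.0504
t1.73 tcp [0.5214 0.1693 0.3588] z [-0.007 -0.011 -1.   ] y [ 0.304  0.953 -0.012] F [-0.8 -0.1 -0. ] T [ 0.06  0.04 -0.02] w0.0504
q [-0.34  0.3  -0.03  1.38  0.02  1.47  0.89]
turn [-0.68 -0.22 -7.5 ] shift cm [-8.4  -5.36  9.92]
axis 0 1 off mm 103.6 slope deg 0.32 35
axis 0 -1 off mm -103.2 slope deg 0.03 35
axis 1 1 off mm 173.1 slope deg -0.24 20
axis 1 -1 off mm -172.8 slope deg -0.5 20
mixtop (array([621.4, 264.2]), array([43.1, 46.5]), np.float32(91.5)) 0.28419510461463976 187
bar (array([585.1,  91.5]), array([20.5, 87.3]), np.float32(169.9)) [0.5841401  0.09112704 0.21487276]
yellow 1 [0.62008019 0.28739648 0.27958199] [0.62008019 0.28739648 0.27958199] [0.62008019 0.28739648 0.27958199]
red 40 [0.59159497 0.26800509 0.26834373] [0.58483809 0.25508274 0.26133548] [0.59869067 0.28122686 0.27319166]
mixtop (array([621.3, 259.3]), array([44.1, 42. ]), np.float32(86.4)) 0.282132015181583 107
bar (array([585.4,  91.2]), array([27.8, 87.5]), np.float32(171.6)) [0.58498424 0.08833135 0.21106681]
yellow 1 [0.59789429 0.24828418 0.24890996] [0.59789429 0.24828418 0.24890996] [0.59789429 0.24828418 0.24890996]
red 62 [0.59201581 0.2577086  0.25590146] [0.58586933 0.24330489 0.23164402] [0.60041241 0.28123475 0.27897942]
```

```bash
python3 -m inch '[[[-0.7,-0.2,-7.5],[-4.2,-2.7,0],5],[[0,0,0],[-4,-2.3,4],5],[[0,0,0],[0,0,4],5],[[0,0,0],[0,0,0],5]]'
python3 go.py .5848 .0915 .187 79.8
```

```text
time: 2.22
tool_pos: [0.589, 0.1035, 0.2763]
orientation: [0.085, 0.996, 0.002, -0.001]
ft_force: [-0.0, -0.3, 0.2]
grip_width: 0.05
t2.23 tcp [0.589  0.1035 0.2763] z [-0.002  0.003 -1.   ] y [0.169 0.986 0.003] F [-0.  -0.3  0.2] T [ 0.02  0.04 -0.02] w0.0500
q [-0.19  0.41 -0.03  1.43  0.01  1.3   1.18]
turn [ 0.16 -0.14  0.49] shift cm [ 0.19 -1.28  8.93]
```

```bash
python3 -m inch '[[[0,0,0.5],[0.2,-1.28,3],5],[[0,0,0],[0,0,3],5],[[0,0,0],[0,0,0],5]]'
python3 go.py .5848 .0915 .187 79.8
```

```text
time: 2.6
tool_pos: [0.5858, 0.0953, 0.2203]
orientation: [0.087, 0.996, 0.003, 0.001]
ft_force: [-0.2, 0.6, 0.5]
grip_width: 0.0499
t2.60 tcp [0.5858 0.0953 0.2203] z [ 0.003  0.006 -1.   ] y [0.173 0.985 0.006] F [-0.2  0.6  0.5] T [-0.04  0.02 -0.03] w0.0499
q [-0.18  0.43 -0.03  1.55  0.01  1.16  1.19]
turn [0.36 0.13 0.23] shift cm [ 0.04 -0.41  3.33]
```

```bash
python3 -m inch '[[[0.3,0.1,0.2],[0,-0.5,1],5],[[0,0,0],[0,0,0],5]]'
python3 go.py .5848 .0915 .187 79.8
```

```text
time: 2.85
tool_pos: [0.5864, 0.0916, 0.2135]
orientation: [0.088, 0.996, 0.001, 0.003]
ft_force: [-0.6, 0.5, -0.3]
grip_width: 0.05
t2.85 tcp [0.5864 0.0916 0.2135] z [ 0.005  0.002 -1.   ] y [0.175 0.985 0.003] F [-0.6  0.5 -0.3] T [-0.08 -0.    0.02] w0.0500
q [-0.18  0.43 -0.03  1.56  0.01  1.14  1.19]
turn [0.15 0.28 0.1 ] shift cm [ 0.17 -0.04  2.64]
```

```bash
python3 -m inch '[[[0,0,0],[0,0,1],5],[[0,0,0],[0,0,1],5],[[0,0,0],[0,0,0],5]]'
python3 go.py .5848 .0915 .187 79.8
```

```text
time: 3.22
tool_pos: [0.5872, 0.092, 0.1935]
orientation: [0.088, 0.996, 0.001, 0.004]
ft_force: [0.9, 0.4, -0.1]
grip_width: 0.05
t3.23 tcp [0.5872 0.092  0.1935] z [ 0.007  0.002 -1.   ] y [0.175 0.985 0.004] F [ 0.9  0.4 -0.1] T [-0.04 -0.05  0.02] w0.0500
q [-0.18  0.45 -0.03  1.6   0.01  1.09  1.19]
turn [0.2  0.4  0.12] shift cm [ 0.23 -0.09  0.65]
```

```bash
python3 -m inch '[[[0.2,0.4,0.1],[0.25,-0.05,0.5],5],[[0,0,0],[0,0,0],1.5],[[0,0,0],[0,0,0],1.5],[[0,0,0],[0,0,0],1.5],[[0,0,0],[0,0,0],1.5]]' 120
python3 go.py .5848 .0915 .187 79.8
```

```text
time: 3.85
tool_pos: [0.5848, 0.092, 0.1885]
orientation: [0.089, 0.996, 0.0, -0.0]
ft_force: [0.3, -1.0, 0.5]
grip_width: 0.015
t3.85 tcp [0.5848 0.092  0.1885] z [-0.  0. -1.] y [0.177 0.984 0.   ] F [ 0.3 -1.   0.5] T [-0.   -0.07  0.02] w0.0150
q [-0.18  0.45 -0.03  1.6   0.01  1.09  1.18]
turn [ 0.   -0.01  0.  ] shift cm [-0.01 -0.05  0.15]
```

```bash
python3 -m inch '[[[0,0,0],[0,0,0],0],[[0,0,0],[0,0,0],0]]' 120
python3 - <<'E'
from h import *
st();f=grab_frame("side");g=grab_frame("top")
a=cv2.resize(f["frame"][90:270,190:390],None,fx=3,fy=3,interpolation=cv2.INTER_CUBIC)
save(dict(frame=a),"grip1.png")
E
```

```text
time: 4.1
tool_pos: [0.5848, 0.092, 0.1886]
orientation: [0.089, 0.996, 0.0, 0.0]
ft_force: [-0.5, -0.2, 0.0]
grip_width: 0.0
t4.10 tcp [0.5848 0.092  0.1886] z [ 0.  0. -1.] y [0.177 0.984 0.   ] F [-0.5 -0.2  0. ] T [-0.01  0.03  0.  ] w0.0000
```

View pics/grip1.png

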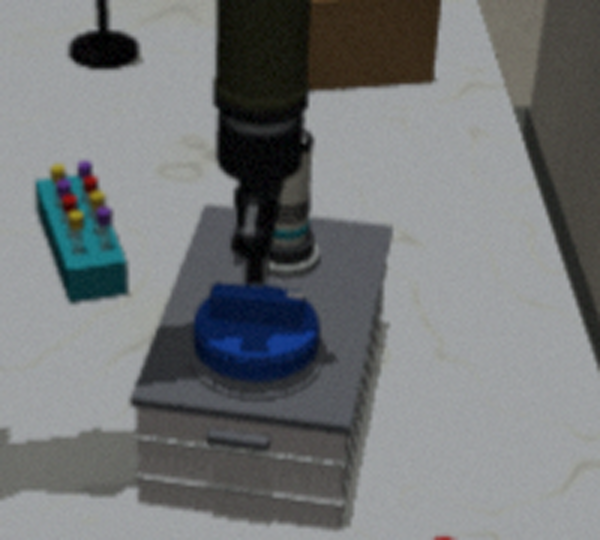

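Side view: the shut fingers end near crop (258,282), behind the bar on its +y side rather than on it. So the reported TCP and the cameras disagree, and I'll measure by how much.

```bash
python3 - <<'E'
from meas import *
s=read_state();p=np.array(s["tool_pos"])
f=grab_frame("side");g=grab_frame("top")
for n,q in(("side",f),("top",g)):
    print(n,"proj tcp",proj(q,[p,p+[0,0,.05],[.5848,.0915,.2145]]).round(1))
    W=cloud(q);k=(abs(W[...,0]-p[0])<.12)&(abs(W[...,1]-p[1])<.12)&(W[...,2]>.218)&(W[...,2]<.30)
    for z in(.22,.23,.24,.25,.26,.28):
        m=k&(abs(W[...,2]-z)<.006)
        if m.sum()>2:print(z,m.sum(),W[m].mean(0).round(4),W[m].min(0).round(3)[:2],W[m].max(0).round(3)[:2])
    hsv=cv2.cvtColor(q["frame"],cv2.COLOR_RGB2HSV)
    b=(hsv[...,0]>105)&(hsv[...,0]<125)&(hsv[...,1]>150)&(W[...,2]>.15)&(W[...,0]>.4)&(W[...,1]<.2)
    print("cap",rect(W[b&(W[...,2]>.207)]),rect(W[b&(W[...,2]<.19)]))
v=[f["frame"][100:250,210:350],g["frame"][140:260,200:320]]
o=np.zeros((600,800,3),np.uint8)
a=cv2.resize(v[0],None,fx=2.8,fy=2.8,interpolation=2);b=cv2.resize(v[1],None,fx=3.3,fy=3.3,interpolation=2)
o[:a.shape[0],:a.shape[1]]=a;o[:b.shape[0],400:400+b.shape[1]]=b
save(dict(frame=o),"grip2.png")
E
```

```text
side proj tcp [[275.  193.8]
 [275.4 179.3]
 [275.2 186.5]]
0.22 5 [0.5843 0.0855 0.2238] [0.578 0.084] [0.592 0.087]
0.23 21 [0.5839 0.0825 0.2312] [0.572 0.074] [0.595 0.09 ]
0.24 30 [0.582  0.0812 0.2395] [0.572 0.073] [0.595 0.091]
0.25 32 [0.5837 0.0797 0.2501] [0.572 0.072] [0.594 0.088]
0.26 8 [0.5821 0.0788 0.2565] [0.575 0.071] [0.594 0.085]
0.28 19 [0.582  0.0601 0.2784] [0.568 0.049] [0.593 0.079]
cap (array([583.7,  81.3]), array([65.5, 75.4]), np.float32(127.8)) (array([ 613. , -116.7]), array([115.5, 530.6]), np.float32(98.1))
top proj tcp [[254.1 201.9]
 [252.7 199. ]
 [253.6 200.4]]
cap (array([508.9,  29.1]), array([54.4,  0.2]), np.float32(11.2)) (array([ 631.3, -161.3]), array([ 70.2, 426.8]), np.float32(100.7))
```

View pics/grip2.png

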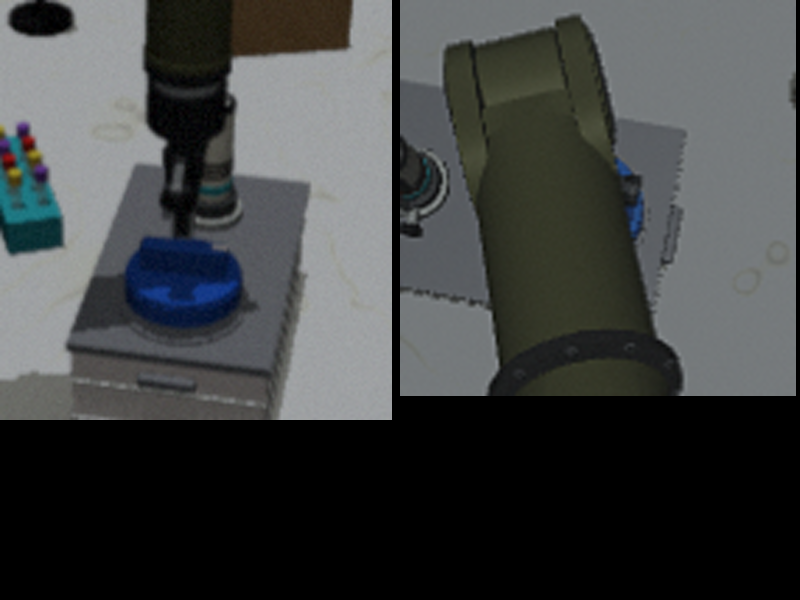

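```bash
python3 - <<'E'
from meas import *
f=grab_frame("side");W=cloud(f);W0=cloud(dict(np.load("side1.npz")))
for c in(268,272,275,278,282):
    print(c)
    for r in range(168,202,2):print("  ",r,f["frame"][r,c],W[r,c].round(3),W0[r,c].round(3))
E
```

```text
268
   168 [28 28 29] [0.562 0.032 0.315] [0.569 0.264 0.164]
   170 [ 9  9 13] [0.562 0.035 0.307] [0.569 0.256 0.162]
   172 [ 9  8 11] [0.569 0.256 0.154] [0.569 0.251 0.157]
   174 [35 37 38] [0.57  0.26  0.144] [0.569 0.253 0.149]
   176 [46 48 51] [0.57  0.273 0.127] [0.57  0.271 0.129]
   178 [66 68 70] [0.57  0.253 0.133] [0.57  0.253 0.133]
   180 [89 91 94] [0.569 0.244 0.132] [0.569 0.243 0.133]
   182 [88 90 95] [0.569 0.241 0.127] [0.569 0.234 0.132]
   184 [63 69 81] [0.569 0.225 0.13 ] [0.569 0.219 0.134]
   186 [15 30 74] [0.565 0.098 0.211] [0.565 0.097 0.212]
   188 [10 30 73] [0.565 0.091 0.209] [0.564 0.087 0.213]
   190 [ 7 23 55] [0.564 0.085 0.207] [0.565 0.089 0.204]
   192 [ 5 19 51] [0.565 0.086 0.199] [0.565 0.087 0.198]
   194 [ 3 18 48] [0.564 0.081 0.196] [0.565 0.085 0.193]
   196 [ 5 22 51] [0.565 0.081 0.189] [0.565 0.085 0.186]
   198 [ 8 29 72] [0.565 0.086 0.179] [0.565 0.088 0.177]
   200 [14 31 77] [0.564 0.07  0.184] [0.565 0.077 0.178]
272
   168 [47 47 51] [0.572 0.034 0.314] [0.584 0.307 0.136]
   170 [16 15 15] [0.572 0.032 0.309] [0.582 0.2
[... 3116 characters left out ...]
154]
   178 [85 87 84] [0.612 0.237 0.144] [0.612 0.231 0.149]
   180 [63 66 65] [0.612 0.233 0.14 ] [0.613 0.235 0.138]
   182 [63 65 69] [0.612 0.226 0.137] [0.613 0.232 0.133]
   184 [86 89 94] [0.612 0.219 0.134] [0.612 0.22  0.134]
   186 [23 36 71] [0.607 0.143 0.18 ] [0.608 0.15  0.175]
   188 [10 29 75] [0.604 0.091 0.209] [0.604 0.085 0.214]
   190 [13 31 69] [0.603 0.075 0.214] [0.604 0.082 0.209]
   192 [10 23 54] [0.604 0.081 0.203] [0.604 0.083 0.201]
   194 [12 25 54] [0.604 0.078 0.198] [0.604 0.075 0.2  ]
   196 [ 3 16 47] [0.604 0.081 0.189] [0.604 0.082 0.189]
   198 [ 5 21 57] [0.604 0.083 0.181] [0.604 0.079 0.183]
   200 [15 32 78] [0.604 0.075 0.179] [0.604 0.076 0.178]
```

```bash
python3 - <<'E'
from meas import *
p=np.array([.191,.5945,.1932])
for n in("side","top"):
    f=dict(np.load(n+"1.npz"));W=cloud(f);z=W[...,2]
    print(n,proj(f,[p,p+[0,0,.04]]).round(1))
    k=(abs(W[...,0]-.191)<.1)&(abs(W[...,1]-.595)<.1)&(z>.14)
    for a in np.arange(.14,.30,.01):
        m=k&(z>=a)&(z<a+.01)
        if m.any():print(a.round(2),m.sum(),W[m].mean(0).round(3),W[m].min(0).round(3)[:2],W[m].max(0).round(3)[:2])
    b=f["frame"][60:140,110:210] if n=="side" else f["frame"][310:370,40:120]
    save(dict(frame=cv2.resize(b,None,fx=6,fy=6,interpolation=2)),"st_%s.png"%n)
E
```

```text
side [[158.5 109.5]
 [157.2  99.1]]
0.24 20 [0.195 0.605 0.246] [0.169 0.543] [0.213 0.647]
0.25 35 [0.188 0.585 0.255] [0.166 0.534] [0.213 0.645]
0.26 37 [0.192 0.589 0.265] [0.167 0.533] [0.213 0.646]
0.27 30 [0.19  0.586 0.275] [0.169 0.534] [0.214 0.648]
0.28 29 [0.199 0.601 0.286] [0.17  0.525] [0.219 0.656]
0.29 58 [0.188 0.57  0.295] [0.157 0.518] [0.223 0.664]
top [[ 96.1 331.3]
 [ 89.8 333.2]]
0.24 3 [0.191 0.575 0.248] [0.18  0.544] [0.21  0.637]
0.25 8 [0.194 0.578 0.255] [0.181 0.544] [0.215 0.632]
0.26 11 [0.202 0.599 0.264] [0.179 0.538] [0.216 0.635]
0.27 5 [0.196 0.579 0.272] [0.181 0.538] [0.214 0.633]
0.28 6 [0.185 0.542 0.285] [0.182 0.539] [0.189 0.547]
0.29 26 [0.184 0.548 0.297] [0.157 0.521] [0.222 0.659]
```

View pics/st_side.png

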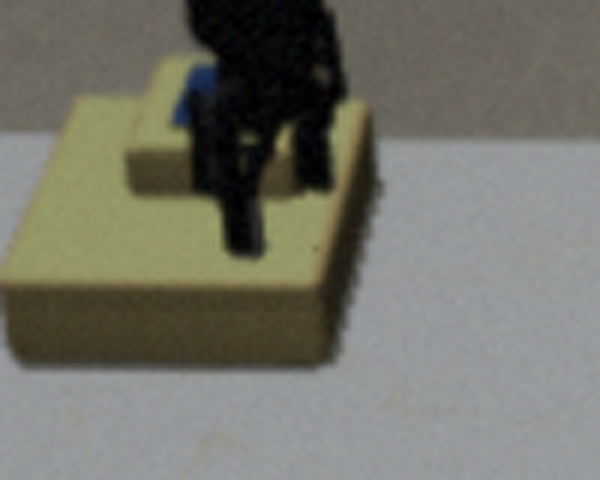

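Both looks show the real fingertips about 36 mm above the reported TCP: the start pose gives 0.242 minus 0.013 against 0.193, and here it is 0.225 against 0.1885. I'll open, then descend further while watching the force.

```bash
python3 -m inch '[[[0,0,0],[0,0,0],5],[[0,0,0],[0,0,0],5],[[0,0,0],[0,0,0],5],[[0,0,0],[0,0,0.8],5],[[0,0,0],[0,0,0.8],5],[[0,0,0],[0,0,0.8],5],[[0,0,0],[0,0,0.7],5],[[0,0,0],[0,0,0.5],5],[[0,0,0],[0,0,0],5]]'
python3 go.py .5848 .0915 .152 79.8
```

```text
time: 5.48
tool_pos: [0.5843, 0.0919, 0.1491]
orientation: [0.089, 0.996, -0.0, -0.001]
ft_force: [-1.2, -0.7, 0.1]
grip_width: 0.0498
t5.47 tcp [0.5843 0.0919 0.1491] z [-0.002 -0.    -1.   ] y [ 0.177  0.984 -0.   ] F [-1.2 -0.7  0.1] T [-0.01  0.06 -0.02] w0.0498
q [-0.18  0.49 -0.03  1.66  0.02  1.    1.18]
turn [-0.03 -0.09  0.01] shift cm [-0.06 -0.03 -0.29]
```

```bash
python3 -m inch '[[[0,0,0],[0,0,-0.2],5],[[0,0,0],[0,0,0],1.2],[[0,0,0],[0,0,0],1.2],[[0,0,0],[0,0,0],1.2],[[0,0,0],[0,0,0],1.2],[[0,0,0],[0,0,0],1.2]]' 120
python3 go.py .5848 .0915 .152 79.8
```

```text
time: 6.22
tool_pos: [0.5848, 0.0922, 0.1523]
orientation: [0.089, 0.996, 0.0, 0.0]
ft_force: [-0.6, 0.8, 0.5]
grip_width: 0.0182
t6.22 tcp [0.5848 0.0922 0.1523] z [ 0.  0. -1.] y [0.177 0.984 0.   ] F [-0.6  0.8  0.5] T [ 0.01  0.03 -0.02] w0.0182
q [-0.18  0.49 -0.03  1.65  0.01  1.    1.18]
turn [0.02 0.   0.01] shift cm [-0.01 -0.07  0.03]
```

```bash
python3 -m inch '[[[0,0,-4],[0,0,0],1.2],[[0,0,-4],[0,0,0],1.2],[[0,0,-4],[0,0,0],1.2],[[0,0,-4],[0,0,0],1.2],[[0,0,-4],[0,0,0],1.2],[[0,0,-4],[0,0,0],1.2],[[0,0,0],[0,0,0],1.2]]'
python3 go.py .5848 .0918 .152 110.2
```

```text
time: 7.1
tool_pos: [0.5849, 0.0913, 0.1523]
orientation: [-0.125, 0.992, 0.0, -0.0]
ft_force: [-0.3, 0.1, -0.4]
grip_width: 0.018
t7.10 tcp [0.5849 0.0913 0.1523] z [-0.  0. -1.] y [-0.248  0.969  0.   ] F [-0.3  0.1 -0.4] T [0.02 0.06 0.2 ] w0.0180
q [-0.1   0.49 -0.14  1.65  0.08  1.01  1.55]
turn [ 0.   -0.   -5.87] shift cm [-0.    0.05  0.03]
```

```bash
python3 -m inch '[[[0,0,-2],[0,0,0],1.2],[[0,0,-2],[0,0,0],1.2],[[0,0,-1.5],[0,0,0],1.2],[[0,0,-1],[0,0,0],1.2],[[0,0,0],[0,0,0],1.2]]'
python3 go.py .5848 .0918 .152 110.2
```

```text
time: 7.72
tool_pos: [0.5845, 0.0919, 0.1523]
orientation: [-0.183, 0.983, 0.001, -0.0]
ft_force: [-0.6, -0.1, -0.3]
grip_width: 0.0179
t7.72 tcp [0.5845 0.0919 0.1523] z [-0.001  0.001 -1.   ] y [-0.36   0.933  0.001] F [-0.6 -0.1 -0.3] T [-0.04  0.02 -0.33] w0.0179
q [-0.08  0.49 -0.17  1.65  0.09  1.01  1.65]
turn [ 0.06 -0.03  0.88] shift cm [-0.03 -0.02  0.03]
```

```bash
python3 -m inch '[[[0,0,-1.5],[0,0,0],1.2],[[0,0,-1.5],[0,0,0],1.2],[[0,0,0],[0,0,0],1.2]]'
python3 go.py .5848 .0918 .152 110.2
```

```text
time: 8.1
tool_pos: [0.5844, 0.0921, 0.1523]
orientation: [-0.207, 0.978, 0.002, -0.0]
ft_force: [-1.1, 4.2, -0.2]
grip_width: 0.0176
t8.10 tcp [0.5844 0.0921 0.1523] z [-0.001  0.003 -1.   ] y [-0.404  0.915  0.003] F [-1.1  4.2 -0.2] T [ 0.53  0.22 -2.37] w0.0176
q [-0.07  0.49 -0.19  1.65  0.1   1.01  1.69]
turn [ 0.19 -0.01  3.64] shift cm [-0.03 -0.04  0.03]
```

Torque jumped from 0.3 to 2.4 N m, so the lugs are on the first stop. I'll ease it a little and wait 2.5 s.

```bash
python3 -m inch '[[[0,0,1.5],[0,0,0],1.2],[[0,0,0],[0,0,0],1.2],[[0,0,0],[0,0,0],1.2],[[0,0,0],[0,0,0],1.2],[[0,0,0],[0,0,0],1.2],[[0,0,0],[0,0,0],1.2],[[0,0,0],[0,0,0],1.2],[[0,0,0],[0,0,0],1.2],[[0,0,0],[0,0,0],1.2],[[0,0,0],[0,0,0],1.2],[[0,0,0],[0,0,0],1.2],[[0,0,0],[0,0,0],1.2],[[0,0,0],[0,0,0],1.2],[[0,0,0],[0,0,0],1.2],[[0,0,0],[0,0,0],1.2],[[0,0,0],[0,0,0],1.2],[[0,0,0],[0,0,0],1.2],[[0,0,0],[0,0,0],1.2],[[0,0,0],[0,0,0],1.2],[[0,0,0],[0,0,0],1.2]]'
python3 go.py .5848 .0918 .152 110.2
```

```text
time: 10.6
tool_pos: [0.5844, 0.0921, 0.1523]
orientation: [-0.194, 0.981, 0.001, -0.0]
ft_force: [-0.7, 2.2, 0.1]
grip_width: 0.0175
t10.60 tcp [0.5844 0.0921 0.1523] z [-0.001  0.002 -1.   ] y [-0.381  0.925  0.003] F [-0.7  2.2  0.1] T [ 0.27  0.19 -1.22] w0.0175
q [-0.08  0.49 -0.18  1.65  0.1   1.01  1.67]
turn [ 0.15 -0.02  2.2 ] shift cm [-0.03 -0.05  0.03]
```

```bash
python3 -m inch '[[[0,0,1.2],[0,0,0],1.2],[[0,0,0],[0,0,0.3],1.2],[[0,0,0],[0,0,0.3],1.2],[[0,0,0],[0,0,0],1.2]]'
python3 go.py .5848 .0918 .1465 110.2
```

```text
time: 11.1
tool_pos: [0.5848, 0.0921, 0.1492]
orientation: [-0.186, 0.983, -0.0, 0.001]
ft_force: [-3.0, 0.2, 4.5]
grip_width: 0.0181
t11.10 tcp [0.5848 0.0921 0.1492] z [ 0.002  0.    -1.   ] y [-0.365  0.931 -0.   ] F [-3.   0.2  4.5] T [ 0.16  0.61 -0.19] w0.0181
q [-0.09  0.49 -0.17  1.66  0.1   1.    1.65]
turn [-0.02  0.11  1.23] shift cm [ 0.01 -0.03  0.27]
```

```bash
python3 -m inch '[[[0,0,0],[0,0,0.3],1.2],[[0,0,0],[0,0,0.3],1.2],[[0,0,0],[0,0,0],1.2]]'
python3 go.py .5848 .0918 .1465 110.2
```

```text
time: 11.48
tool_pos: [0.5854, 0.092, 0.1471]
orientation: [-0.188, 0.982, -0.001, 0.003]
ft_force: [-4.8, -0.3, 11.0]
grip_width: 0.0177
t11.47 tcp [0.5854 0.092  0.1471] z [ 0.006 -0.001 -1.   ] y [-0.369  0.929 -0.003] F [-4.8 -0.3 11. ] T [ 0.08  1.13 -0.07] w0.0177
q [-0.09  0.49 -0.17  1.67  0.1   0.99  1.65]
turn [-0.2   0.3   1.48] shift cm [ 0.06 -0.    0.06]
```

```bash
python3 -m inch '[[[0,0.3,-2],[0.05,0,0.2],1.2],[[0,0,-4],[0,0,0.1],1.2],[[0,0,-4],[0,0,0.1],1.2],[[0,0,0],[0,0,0],1.2]]'
python3 go.py .5848 .0918 .1465 154.5
```

```text
time: 11.98
tool_pos: [0.5876, 0.0917, 0.1484]
orientation: [-0.278, 0.961, -0.004, 0.004]
ft_force: [0.6, 0.7, -1.9]
grip_width: 0.0177
t11.97 tcp [0.5876 0.0917 0.1484] z [ 0.01  -0.005 -1.   ] y [-0.534  0.846 -0.01 ] F [ 0.6  0.7 -1.9] T [0.39 0.38 0.1 ] w0.0177
q [-0.06  0.49 -0.22  1.66  0.13  0.99  1.81]
turn [ -0.63   0.17 -32.25] shift cm [0.23 0.16 0.19]
```

```bash
cat > cap.py <<'E'
from meas import *
def capside():
    f=grab_frame("side");W=cloud(f);hsv=cv2.cvtColor(f["frame"],cv2.COLOR_RGB2HSV)
    b=(hsv[...,0]>105)&(hsv[...,0]<125)&(hsv[...,1]>130)&(W[...,2]>.12)&(abs(W[...,0]-.585)<.09)&(abs(W[...,1]-.09)<.09)
    t=b&(W[...,2]>.203);print("bar",rect(W[t]),W[t][:,2].max().round(4),t.sum())
    d=b&(W[...,2]<.19)&(W[...,2]>.17);print("disc",rect(W[d]),np.median(W[d][:,2]).round(4))
    return f
if __name__=="__main__":
    import sys
    f=capside();save(dict(frame=cv2.resize(f["frame"][150:250,225:345],None,fx=5,fy=5,interpolation=2)),sys.argv[1])
E
python3 cap.py cap_a.png
```

```text
bar (array([585.8,  83.2]), array([73.8, 72.9]), np.float32(79.1)) 0.5509 153
disc (array([586. ,  84.5]), array([111. , 117.9]), np.float32(162.5)) 0.1762
```

View pics/cap_a.png

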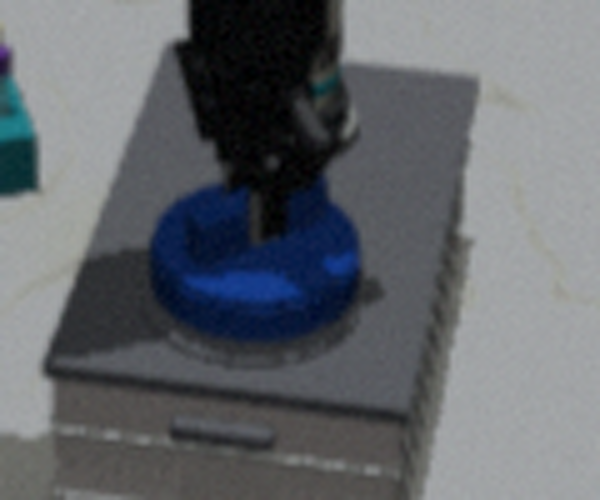

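Side view: the bar at crop (250,215) has turned with the jaws to about 44 deg, so it is past the stop. I'll keep turning, re-centring as I go.

```bash
python3 -m inch '[[[-0.6,0.2,-4],[0.2,0.15,0.2],1.2],[[0,0,-4],[0,0,0.1],1.2],[[0,0,-4],[0,0,0.1],1.2],[[0,0,0],[0,0,0],1.2]]'
python3 go.py .5848 .0918 .1465 154.5
```

```text
time: 12.52
tool_pos: [0.5882, 0.0913, 0.1485]
orientation: [-0.379, 0.925, -0.002, 0.004]
ft_force: [-1.1, 1.6, 1.5]
grip_width: 0.0179
t12.53 tcp [0.5882 0.0913 0.1485] z [ 0.009  0.    -1.   ] y [-0.701  0.713 -0.006] F [-1.1  1.6  1.5] T [0.2  0.71 0.08] w0.0179
q [-0.02  0.5  -0.28  1.66  0.16  1.    2.  ]
turn [ -0.43   0.32 -19.96] shift cm [0.21 0.27 0.2 ]
```

```bash
python3 -m inch '[[[-0.4,0.3,-4],[0.2,0.3,0.1],1.2],[[0,0,-4],[0,0,0],1.2],[[0,0,-4],[0,0,0],1.2],[[0,0,-4],[0.1,0.1,0],1.2],[[0,0,-3],[0,0,0],1.2],[[0,0,0],[0,0,0],1.2]]'
python3 go.py .5848 .0918 .1465 154.5
```

```text
time: 13.28
tool_pos: [0.5887, 0.0918, 0.153]
orientation: [-0.53, 0.848, -0.004, 0.006]
ft_force: [-1.4, 0.5, 6.7]
grip_width: 0.018
t13.28 tcp [0.5887 0.0918 0.153 ] z [ 0.014  0.    -1.   ] y [-0.899  0.438 -0.013] F [-1.4  0.5  6.7] T [-0.01  1.    0.05] w0.0180
q [ 0.04  0.5  -0.37  1.66  0.21  1.01  2.29]
turn [-0.72  0.35 -0.45] shift cm [0.17 0.36 0.65]
```

```bash
python3 -m inch '[[[-0.3,0.2,0],[0.1,0.2,-0.5],1.2],[[0,0,0],[0,0,-0.5],1.2],[[0,0,0],[0,0,-1],1.2],[[0,0,0],[0,0,0],1.2]]'
python3 go.py .5848 .0918 .26 154.5
```

```text
time: 13.78
tool_pos: [0.5862, 0.0908, 0.1731]
orientation: [-0.53, 0.848, -0.003, 0.002]
ft_force: [0.7, 0.5, -3.0]
grip_width: 0.018
t13.78 tcp [0.5862 0.0908 0.1731] z [ 0.007 -0.003 -1.   ] y [-0.899  0.438 -0.007] F [ 0.7  0.5 -3. ] T [ 0.    0.02 -0.02] w0.0180
q [ 0.04  0.48 -0.38  1.63  0.2   1.07  2.3 ]
turn [-0.4   0.03 -0.47] shift cm [-0.04  0.11 -8.69]
```

```bash
python3 -m inch '[[[-0.4,0,0],[0,0,-3],1.2],[[0,0,0],[0,0,-3],1.2],[[0,0,10],[0,0,-2.5],1.2],[[0,0,10],[0,0,0],1.2],[[0,0,10],[0,0,0],1.2],[[0,0,10],[0,0,0],1.2],[[0,0,0],[0,0,0],1.2]]'
python3 go.py .46 -.11 .07 114.5
```

```text
time: 14.65
tool_pos: [0.5848, 0.0899, 0.2589]
orientation: [-0.198, 0.98, 0.0, -0.002]
ft_force: [-0.2, 0.7, -2.8]
grip_width: 0.0176
t14.65 tcp [0.5848 0.0899 0.2589] z [-0.004 -0.001 -1.   ] y [-0.389  0.921  0.001] F [-0.2  0.7 -2.8] T [ 0.    0.03 -0.02] w0.0176
q [-0.05  0.41 -0.22  1.48  0.09  1.27  1.69]
turn [ 0.05 -0.2  -1.63] shift cm [ 19.2  -13.59  18.95]
```

```bash
python3 -m inch '[[[0,0,0],[3.2,-2.27,0],1.2],[[0,0,0],[3.2,-2.27,0],1.2],[[0,0,0],[3.2,-2.27,0],1.2],[[0,0,0],[3.2,-2.27,0],1.2],[[0,0,0],[3.2,-2.27,0],1.2],[[0,0,0],[3.2,-2.27,3],1.2],[[0,0,0],[0,0,5],1.2],[[0,0,0],[0,0,5],1.2],[[0,0,0],[0,0,4],1.2],[[0,0,0],[0,0,0],1.2]]'
python3 go.py .46 -.11 .006 114.5
```

```text
time: 15.9
tool_pos: [0.4595, -0.1188, 0.0851]
orientation: [-0.221, 0.975, -0.001, -0.001]
ft_force: [0.4, 0.5, -2.9]
grip_width: 0.0184
t15.90 tcp [ 0.4595 -0.1188  0.0851] z [-0.001 -0.003 -1.   ] y [-0.432  0.902 -0.002] F [ 0.4  0.5 -2.9] T [-0.02 -0.01  0.  ] w0.0184
q [ 0.3   0.41 -0.14  2.04  0.09  0.7   2.12]
turn [-0.11 -0.11  1.08] shift cm [-0.44  0.79  7.91]
```

```bash
python3 -m inch '[[[0,0,0],[0,0,3],1.2],[[0,0,0],[0,0,2.5],1.2],[[0,0,0],[0,0,1],1.2],[[0,0,0],[0,0,0],1.2]]'
python3 go.py .46 -.11 .006 114.5; python3 - <<'E'
from h import *
f=grab_frame("side");save(dict(frame=cv2.resize(f["frame"][150:400,150:350],None,fx=2.4,fy=2.4,interpolation=2)),"down.png")
E
```

```text
time: 16.4
tool_pos: [0.4652, -0.1199, 0.0245]
orientation: [-0.226, 0.974, -0.003, 0.004]
ft_force: [0.4, -0.6, -1.9]
grip_width: 0.0179
t16.40 tcp [ 0.4652 -0.1199  0.0245] z [ 0.008 -0.004 -1.   ] y [-0.44   0.898 -0.008] F [ 0.4 -0.6 -1.9] T [ 0.    0.   -0.02] w0.0179
q [ 0.29  0.51 -0.13  2.1   0.13  0.54  2.09]
turn [-0.44  0.33  1.6 ] shift cm [0.04 1.13 1.84]
```

View pics/down.png

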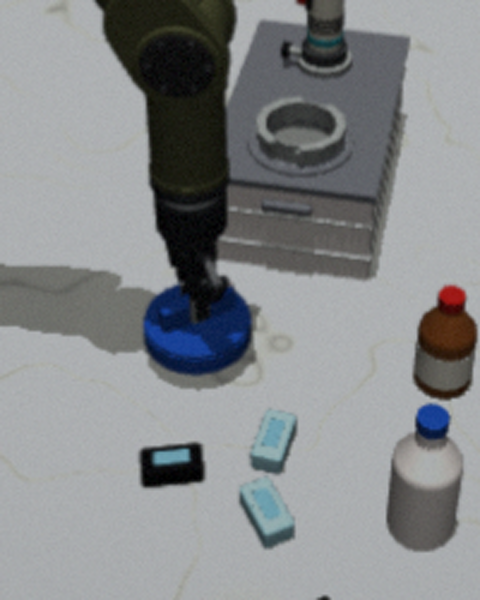

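The cap hangs just above the bench at crop (197,328), the neck is open at (300,130), and the briquettes are at (273,440) and (266,510). Lowering it now.

```bash
python3 -m inch '[[[-0.4,0.3,0],[0,0,1],1.2],[[0,0,0],[0,0,0.5],1.2],[[0,0,0],[0,0,0],1.2]]'
python3 go.py .46 -.11 .006 114.5
```

```text
time: 16.82
tool_pos: [0.4672, -0.1204, 0.0109]
orientation: [-0.226, 0.974, -0.001, 0.002]
ft_force: [-0.0, -0.4, -2.3]
grip_width: 0.018
t16.82 tcp [ 0.4672 -0.1204  0.0109] z [ 0.004 -0.001 -1.   ] y [-0.44   0.898 -0.003] F [-0.  -0.4 -2.3] T [ 0.02  0.03 -0.  ] w0.0180
q [ 0.29  0.54 -0.12  2.1   0.13  0.51  2.09]
turn [-0.18  0.2   1.62] shift cm [0.19 1.25 0.49]
```

```bash
python3 -m inch '[[[0,0,0],[0,0,0.3],1.2],[[0,0,0],[0,0,0.2],1.2],[[0,0,0],[0,0,0],1.2]]'
python3 go.py .46 -.11 .006 114.5
```

```text
time: 17.2
tool_pos: [0.4675, -0.1204, 0.0062]
orientation: [-0.226, 0.974, -0.001, 0.002]
ft_force: [-1.0, 0.2, 5.2]
grip_width: 0.0179
t17.20 tcp [ 0.4675 -0.1204  0.0062] z [ 0.005 -0.001 -1.   ] y [-0.44   0.898 -0.004] F [-1.   0.2  5.2] T [0.02 0.49 0.04] w0.0179
q [ 0.28  0.54 -0.12  2.1   0.13  0.5   2.09]
turn [-0.2   0.23  1.62] shift cm [0.21 1.27 0.01]
```

Contact at z=0.006, as predicted. I'll release, go up, rotate, and get a fresh look at the briquettes.

```bash
python3 -m inch '[[[0,0,0],[0,0,0],5],[[0,0,0],[0,0,0],5],[[0,0,0],[0,0,0],5],[[0,0,0],[0,0,-3],6],[[0,0,0],[0,0,-5],7],[[0,0,10.3],[0,0,-5],7],[[0,0,10.3],[0,0,-2],7],[[0,0,10.3],[0,0,0],7],[[0,0,10.3],[0,0,0],7],[[0,0,10.3],[0,0,0],7],[[0,0,10.3],[0,0,0],7],[[0,0,10.3],[0,0,0],7],[[0,0,10.3],[0,0,0],7],[[0,0,10.3],[0,0,0],7],[[0,0,10.3],[0,0,0],7],[[0,0,10.3],[0,0,0],7],[[0,0,10.3],[0,0,0],7],[[0,0,8],[0,0,0],7],[[0,0,0],[0,0,0],7]]'
python3 go.py .5475 -.261 .08 -16.8 1
python3 - <<'E'
from meas import *
f=grab_frame("side");brs(f)
W=cloud(f);hsv=cv2.cvtColor(f["frame"],cv2.COLOR_RGB2HSV)
b=(hsv[...,0]>105)&(hsv[...,0]<125)&(hsv[...,1]>130)&(W[...,2]<.1)&(abs(W[...,0]-.4675)<.09)&(abs(W[...,1]+.12)<.09)
t=b&(W[...,2]>.055);print("bar",rect(W[t]),W[t][:,2].max())
t=b&(W[...,2]<.045)&(W[...,2]>.025);print("disc",rect(W[t]))
E
```

```text
time: 19.58
tool_pos: [0.4662, -0.1195, 0.1618]
orientation: [0.818, 0.576, 0.003, 0.002]
ft_force: [-0.6, 0.1, 0.1]
grip_width: 0.0699
t19.57 tcp [ 0.4662 -0.1195  0.1618] z [ 0.008 -0.    -1.   ] y [ 0.941 -0.338  0.007] F [-0.6  0.1  0.1] T [0.01 0.04 0.03] w0.0699
q [-0.11  0.34  0.42  1.93 -0.17  0.9   0.05]
turn [ 0.41 -0.13 -2.93] shift cm [-10.6   12.37   8.24]
blob [298. 258.] 97 (array([645.2,  -5.6]), array([11.1, 45.9]), np.float32(179.6)) z 0.0309 rgb [89. 87. 84.]
blob [234. 293.] 998 (array([ 467.2, -124.5]), array([119.5, 119.5]), np.float32(54.0)) z 0.0342 rgb [16.  39.  85.5]
blob [334. 307.] 190 (array([ 734.2, -185.9]), array([29.8, 63. ]), np.float32(172.4)) z 0.0306 rgb [86. 84. 78.]
blob [264. 332.] 299 (array([ 548.2, -261.4]), array([66.5, 34.3]), np.float32(73.6)) z 0.0241 rgb [125. 157. 167.]
blob [221. 341.] 349 (array([ 443.2, -291.9]), array([64.4, 37.9]), np.float32(4.7)) z 0.0249 rgb [29. 36. 38.]
blob [261. 361.] 370 (array([ 538.7, -349. ]), array([34.7, 68.6]), np.float32(113.8)) z 0.0249 rgb [127. 156. 165.]
blob [324. 369.] 225 (array([ 686.7, -375.2]), array([32.5, 66.4]), np.float32(167.8)) z 0.0309 rgb [85. 83. 80.]
blob [278. 410.] 446 (array([ 573.8, -478.7]), array([64.4, 37.1]), np.float32(31.0)) z 0.0243 rgb [20.5 25.  26. ]
bar (array([ 467. , -124.4]), array([84.3, 25.7]), np.float32(29.6)) 0.07299998176389105
disc (array([ 467.1, -123.3]), array([115.1, 119.7]), np.float32(105.8))
```

The second briquette has been knocked to (0.539,-0.349); the first is unchanged. I'll fetch the first.

```bash
python3 -m inch '[[[0.4,0,0],[-3.5,4.1,0],6],[[0,0,0],[-3.5,4.1,0],6],[[0,0,-3],[-3.3,4,3],6],[[0,0,0],[0,0,4],6],[[0,0,0],[0,0,0],6]]' 40
python3 go.py .5472 -.2608 .0 -16.8 1
```

```text
time: 20.25
tool_pos: [0.5507, -0.2593, 0.0898]
orientation: [0.795, 0.607, 0.002, -0.001]
ft_force: [-0.0, -0.1, -0.4]
grip_width: 0.0602
t20.25 tcp [ 0.5507 -0.2593  0.0898] z [ 0.003  0.004 -1.   ] y [ 0.965 -0.264  0.001] F [-0.  -0.1 -0.4] T [-0.01  0.01 -0.03] w0.0602
q [ 0.18  0.6   0.36  1.69 -0.26  0.9   0.38]
turn [ 0.08 -0.28  1.51] shift cm [-0.28 -0.31  8.98]
```

```bash
python3 -m inch '[[[0,0,1.5],[-0.3,-0.3,3],6],[[0,0,0],[0,0,3],6],[[0,0,0],[0,0,3],6],[[0,0,0],[0,0,1],6],[[0,0,0],[0,0,0],6]]' 40
python3 go.py .5472 -.2608 -.03 -16.8 1
```

```text
time: 20.88
tool_pos: [0.5524, -0.2615, -0.0038]
orientation: [0.8, 0.6, 0.006, 0.003]
ft_force: [0.1, 0.6, 0.7]
grip_width: 0.0602
t20.88 tcp [ 0.5524 -0.2615 -0.0038] z [ 0.013  0.002 -1.   ] y [ 0.96  -0.28   0.012] F [0.1 0.6 0.7] T [0.   0.04 0.04] w0.0602
q [ 0.22  0.71  0.3   1.78 -0.33  0.69  0.42]
turn [ 0.69 -0.31  0.55] shift cm [-0.09 -0.55  2.62]
```

```bash
python3 -m inch '[[[0.7,-0.3,0.5],[-0.1,-0.5,0.8],6],[[0,0,0],[0,0,0.8],6],[[0,0,0],[0,0,0.7],6],[[0,0,0],[0,0,0],6]]' 40
python3 go.py .5472 -.2608 -.03 -16.8 1
```

```text
time: 21.38
tool_pos: [0.549, -0.2616, -0.0251]
orientation: [0.802, 0.597, 0.001, 0.002]
ft_force: [0.3, 0.4, -0.4]
grip_width: 0.0599
t21.38 tcp [ 0.549  -0.2616 -0.0251] z [ 0.003 -0.002 -1.   ] y [ 0.958 -0.288  0.004] F [ 0.3  0.4 -0.4] T [-0.01 -0.02  0.  ] w0.0599
q [ 0.22  0.74  0.3   1.79 -0.33  0.65  0.42]
turn [0.2  0.03 0.08] shift cm [ 0.03 -0.2   0.49]
```

```bash
python3 -m inch '[[[0,0,0],[0,-0.2,0.4],6],[[0,0,0],[0,0,0],3],[[0,0,0],[0,0,0],2.5],[[0,0,0],[0,0,0],2.5],[[0,0,0],[0,0,0],2.5],[[0,0,0],[0,0,-3],2.5],[[0,0,0],[0,0,-3],2.5],[[0,0,0],[0,0,0],2.5]]' 40
python3 go.py .5846 .0913 .25 -16.8 1
```

```text
time: 22.38
tool_pos: [0.5462, -0.261, 0.0317]
orientation: [0.802, 0.597, 0.0, 0.001]
ft_force: [0.5, 0.0, -1.1]
grip_width: 0.033
t22.38 tcp [ 0.5462 -0.261   0.0317] z [ 0.002 -0.001 -1.   ] y [ 0.958 -0.288  0.002] F [ 0.5  0.  -1.1] T [-0.01  0.01 -0.01] w0.0330
q [ 0.2   0.66  0.34  1.76 -0.3   0.77  0.39]
turn [0.12 0.03 0.07] shift cm [ 34.83  -6.42 -21.87]
```

```bash
python3 -m inch '[[[0,0,0],[0,0,-5.4],2.5],[[0,0,0],[0,0,-5.4],2.5],[[0,0,0],[0,0,-5.4],2.5],[[0,0,0],[2,-0.4,-5],2.5],[[0,0,0],[5.5,-1,0],2.5],[[0,0,0],[5.5,-1,0],2.5],[[0,0,0],[5.5,-1,0],2.5],[[0,0,0],[5.5,-1,0],2.5],[[0,0,0],[5.5,-1,0],2.5],[[0,0,0],[5,-1,0],2.5],[[0,0,0],[0,0,0],2.5],[[0,0,0],[0,0,0],2.5]]'
python3 go.py .5846 .0913 .16 -16.8 1
```

```text
time: 23.88
tool_pos: [0.582, 0.1005, 0.2371]
orientation: [0.802, 0.597, -0.005, -0.005]
ft_force: [-0.7, -1.9, -1.8]
grip_width: 0.0328
t23.88 tcp [0.582  0.1005 0.2371] z [-0.014  0.002 -1.   ] y [ 0.958 -0.288 -0.014] F [-0.7 -1.9 -1.8] T [ 0.   -0.05  0.  ] w0.0328
q [-0.44  0.45  0.37  1.51 -0.17  1.23 -0.34]
turn [-0.8   0.14  0.06] shift cm [-0.79  0.62  7.71]
```

```bash
python3 -m inch '[[[-0.8,0.1,0],[-0.7,0.5,3],2.5],[[0,0,0],[0,0,3],2.5],[[0,0,0],[0,0,1],2.5],[[0,0,0],[0,0,0],2.5]]'
python3 go.py .5846 .0913 .132 -16.8 1
```

```text
time: 24.38
tool_pos: [0.5846, 0.0865, 0.1652]
orientation: [0.805, 0.594, -0.001, 0.001]
ft_force: [-0.1, 0.6, -0.6]
grip_width: 0.0332
t24.38 tcp [0.5846 0.0865 0.1652] z [ 0.    -0.002 -1.   ] y [ 0.956 -0.295  0.001] F [-0.1  0.6 -0.6] T [ 0.02 -0.03 -0.03] w0.0332
q [-0.42  0.5   0.36  1.64 -0.19  1.04 -0.3 ]
turn [ 0.06  0.12 -0.34] shift cm [ 0.46 -0.15  3.32]
```

```bash
python3 -m inch '[[[0,0,0],[0.45,-0.15,0.5],2.5],[[0,0,0],[0,0,0],2.5]]'
python3 go.py .5846 .0913 .132 -16.8 1
```

```text
time: 24.62
tool_pos: [0.5856, 0.0912, 0.1615]
orientation: [0.805, 0.594, 0.001, 0.002]
ft_force: [0.0, 0.1, -1.5]
grip_width: 0.033
t24.62 tcp [0.5856 0.0912 0.1615] z [ 0.003 -0.002 -1.   ] y [ 0.955 -0.295  0.003] F [ 0.   0.1 -1.5] T [0.03 0.   0.03] w0.0330
q [-0.42  0.5   0.36  1.65 -0.2   1.03 -0.31]
turn [ 0.19  0.05 -0.39] shift cm [-0.02 -0.11  2.95]
```

```bash
python3 -m inch '[[[0.2,0,-0.3],[0,-0.1,1.5],2.5],[[0,0,0],[0,-0.1,1.2],2.5],[[0,0,0],[0,0,0],2.5]]'
python3 go.py .5846 .0913 .132 -16.8 1
```

```text
time: 25.0
tool_pos: [0.5838, 0.0921, 0.1332]
orientation: [0.803, 0.596, -0.0, 0.0]
ft_force: [-0.5, 0.0, -0.1]
grip_width: 0.033
t25.00 tcp [0.5838 0.0921 0.1332] z [ 0. -0. -1.] y [ 0.957 -0.289  0.   ] F [-0.5  0.  -0.1] T [-0.01 -0.02 -0.03] w0.0330
q [-0.42  0.53  0.35  1.69 -0.21  0.97 -0.29]
turn [ 0.02  0.02 -0.02] shift cm [-0.06  0.1   0.12]
```

```bash
python3 -m inch '[[[0,0,0],[0,0,0],5],[[0,0,0],[0,0,0],5],[[0,0,0],[0,0,-3],5],[[0,0,0],[0,0,-5],5.5],[[0,0,0],[0,0,-3],6],[[0,0,0],[-5.5,1,0],6],[[0,0,0],[-5.5,1,0],6],[[0,0,0],[-5.5,1,0],6],[[0,0,0],[-5.5,1,0],6],[[0,0,0],[0,0,0],6]]'
python3 - <<'E'
from meas import *
st()
f=grab_frame("side");brs(f)
g=grab_frame("top");W=cloud(g);print("top");brs(g)
k=(np.hypot(W[...,0]-.5846,W[...,1]-.0913)<.036);print("in neck",k.sum(),np.nanmin(W[k][:,2]),np.nanmedian(W[k][:,2]),np.median(g["frame"][k],0))
save(dict(frame=cv2.resize(g["frame"][150:260,150:300],None,fx=4,fy=4,interpolation=2)),"neck1.png")
E
python3 go.py .5385 -.3475 .08 23.8 1
```

```text
time: 26.25
tool_pos: [0.5603, -0.1363, 0.2508]
orientation: [0.802, 0.597, 0.003, 0.003]
ft_force: [-0.1, 0.9, -0.5]
grip_width: 0.0598
t26.25 tcp [ 0.5603 -0.1363  0.2508] z [ 0.009 -0.002 -1.   ] y [ 0.958 -0.287  0.009] F [-0.1  0.9 -0.5] T [0.06 0.04 0.01] w0.0598
blob [297. 258.] 92 (array([645. ,  -5.7]), array([11.4, 46.7]), np.float32(179.5)) z 0.0327 rgb [93.  90.  87.5]
blob [233. 293.] 1009 (array([ 466.8, -124. ]), array([116.2, 121.9]), np.float32(138.3)) z 0.034 rgb [ 19.  56. 130.]
blob [334. 306.] 188 (array([ 732.6, -185.2]), array([31.3, 63.4]), np.float32(167.2)) z 0.0302 rgb [82.  81.  75.5]
blob [221. 341.] 348 (array([ 443.3, -291.1]), array([64.9, 40.5]), np.float32(6.2)) z 0.0248 rgb [27. 33. 36.]
blob [261. 361.] 366 (array([ 539.6, -348.8]), array([35.6, 68.2]), np.float32(114.9)) z 0.025 rgb [124.5 154.  162. ]
blob [324. 369.] 226 (array([ 685.9, -375.7]), array([34.7, 66.9]), np.float32(165.2)) z 0.0301 rgb [83. 81. 79.]
blob [278. 410.] 444 (array([ 574. , -478.9]), array([63.8, 37.4]), np.float32(30.3)) z 0.0244 rgb [20. 24. 25.]
top
blob [527. 174.] 2
[... 170 characters left out ...]
oat32(30.0)) z 0.0264 rgb [32. 33. 34.]
blob [381. 219.] 178 (array([ 538.3, -347.9]), array([33.6, 65.9]), np.float32(114.2)) z 0.0275 rgb [106.5 123.  124. ]
blob [548. 248.] 199 (array([ 403.5, -969.6]), array([149.9,  13.9]), np.float32(11.4)) z 0.0298 rgb [30. 25.  7.]
blob [366. 246.] 184 (array([ 441.6, -288.3]), array([64.4, 34.9]), np.float32(6.0)) z 0.0266 rgb [34.  35.5 37. ]
in neck 314 0.08016627866260238 0.08981300053668062 [119. 123. 125.]
t26.35 tcp [ 0.5617 -0.1304  0.2502] z [ 0.009  0.002 -1.   ] y [ 0.96  -0.28   0.008] F [-0.8  0.6  0.3] T [-0.    0.02 -0.01] w0.0598
q [-0.08  0.41  0.41  1.55 -0.18  1.21  0.08]
turn [  0.52  -0.06 -40.07] shift cm [-21.55   3.72  16.97]
```

View pics/neck1.png

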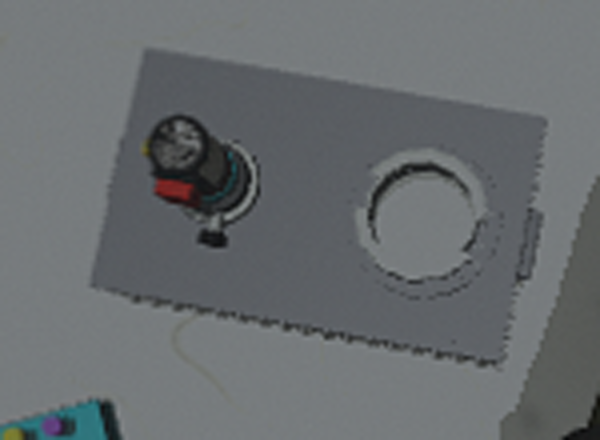

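Top crop: the neck at (425,220) is clear and no briquette is left at the first one's spot on the bench, so it is in the tank. Next is the second, at (0.538,-0.348).

```bash
python3 -m inch '[[[0.5,0,0],[-5.4,0.9,0],6],[[0,0,0],[-5.4,0.9,0],6],[[0,0,0],[-5.4,0.9,3],6],[[0,0,0],[-5.2,0.9,4],6],[[0,0,-10],[0,0,4],6],[[0,0,-10],[0,0,4],6],[[0,0,-10],[0,0,2],6],[[0,0,-10],[0,0,0],6],[[0,0,0],[0,0,0],6]]' 40
python3 go.py .5384 -.348 .0 24.2 1
```

```text
time: 27.48
tool_pos: [0.5515, -0.3279, 0.0739]
orientation: [0.525, 0.851, 0.008, -0.001]
ft_force: [1.0, 0.0, 0.5]
grip_width: 0.0601
t27.48 tcp [ 0.5515 -0.3279  0.0739] z [ 0.007  0.014 -1.   ] y [0.893 0.449 0.012] F [1.  0.  0.5] T [-0.03  0.01 -0.04] w0.0601
q [ 0.41  0.64  0.17  1.61 -0.15  0.9   1.1 ]
turn [ 0.69 -0.56  2.49] shift cm [-1.28 -2.17  7.35]
```

```bash
python3 -m inch '[[[0.7,-0.5,2.5],[-1.3,-2.15,1],6],[[0,0,0],[0,0,3],6],[[0,0,0],[0,0,2],6],[[0,0,0],[0,0,0],6]]' 40
python3 go.py .5384 -.348 -.029 24.2 1
```

```text
time: 27.98
tool_pos: [0.5374, -0.3519, 0.0122]
orientation: [0.551, 0.835, -0.002, 0.001]
ft_force: [0.0, -0.7, 1.1]
grip_width: 0.06
t27.98 tcp [ 0.5374 -0.3519  0.0122] z [-0.    -0.004 -1.   ] y [ 0.919  0.393 -0.002] F [ 0.  -0.7  1.1] T [ 0.02  0.02 -0.06] w0.0600
q [ 0.43  0.72  0.18  1.67 -0.17  0.77  1.09]
turn [-0.11  0.2  -1.04] shift cm [0.34 0.25 4.12]
```

```bash
python3 -m inch '[[[0,0.2,-1],[0.3,0.25,1.5],6],[[0,0,0],[0,0,1.5],6],[[0,0,0],[0,0,0.8],6],[[0,0,0],[0,0,0],6]]' 40
python3 go.py .5384 -.348 -.029 24.2 1
```

```text
time: 28.48
tool_pos: [0.5391, -0.3492, -0.027]
orientation: [0.544, 0.839, -0.001, 0.0]
ft_force: [0.7, -0.2, 0.0]
grip_width: 0.0598
t28.48 tcp [ 0.5391 -0.3492 -0.027 ] z [-0.001 -0.003 -1.   ] y [ 0.913  0.407 -0.002] F [ 0.7 -0.2  0. ] T [-0.03  0.03  0.03] w0.0598
q [ 0.44  0.77  0.16  1.69 -0.17  0.7   1.11]
turn [-0.09  0.12 -0.18] shift cm [ 0.14 -0.01  0.2 ]
```

```bash
python3 -m inch '[[[0,0,0],[0.1,0,0.2],6],[[0,0,0],[0,0,0],2.5],[[0,0,0],[0,0,0],2.5],[[0,0,0],[0,0,0],2.5],[[0,0,0],[0,0,0],2.5],[[0,0,0],[0,0,-5.4],2.5],[[0,0,0],[0,0,-5.4],2.5],[[0,0,0],[0,0,-5.4],2.5],[[0,0,0],[0,0,-5.4],2.5],[[0,0,0],[0,0,-5],2.5],[[0,0,0],[0,0,0],2.5]]' 40
python3 go.py .5846 .0913 .16 24.2 1
```

```text
time: 29.85
tool_pos: [0.5383, -0.3475, 0.2456]
orientation: [0.545, 0.839, -0.001, 0.0]
ft_force: [-0.1, -0.4, -1.4]
grip_width: 0.0333
t29.85 tcp [ 0.5383 -0.3475  0.2456] z [-0.001 -0.003 -1.   ] y [ 0.914  0.406 -0.002] F [-0.1 -0.4 -1.4] T [ 0.02 -0.02 -0.04] w0.0333
q [ 0.4   0.5   0.23  1.37 -0.11  1.28  1.05]
turn [-0.11  0.11 -0.21] shift cm [38.23 22.08  8.44]
```

```bash
python3 -m inch '[[[0,0,0],[4.75,2.75,0],2.5],[[0,0,0],[4.75,2.75,0],2.5],[[0,0,0],[4.75,2.75,0],2.5],[[0,0,0],[4.75,2.75,0],2.5],[[0,0,0],[4.75,2.75,0],2.5],[[0,0,0],[4.75,2.75,0],2.5],[[0,0,0],[4.75,2.75,0],2.5],[[0,0,0],[4,2.2,0],2.5],[[0,0,0],[0,0,0],2.5],[[0,0,0],[0,0,0],2.5]]'
python3 go.py .5846 .0913 .16 24.2 1
```

```text
time: 31.1
tool_pos: [0.5784, 0.0931, 0.2321]
orientation: [0.545, 0.838, -0.006, -0.006]
ft_force: [-0.5, -0.6, -1.3]
grip_width: 0.0333
t31.10 tcp [0.5784 0.0931 0.2321] z [-0.017 -0.003 -1.   ] y [ 0.914  0.405 -0.017] F [-0.5 -0.6 -1.3] T [-0.01 -0.04  0.  ] w0.0333
q [-0.3   0.43  0.15  1.53 -0.07  1.21  0.28]
turn [-0.98 -0.25 -0.31] shift cm [-0.45  0.61  7.2 ]
```

```bash
python3 -m inch '[[[-1,-0.2,0],[-0.4,0.45,3],2.5],[[0,0,0],[0,0,3],2.5],[[0,0,0],[0,0,0],2.5]]'
python3 go.py .5846 .0913 .132 24.2 1
```

```text
time: 31.48
tool_pos: [0.5834, 0.0867, 0.17]
orientation: [0.548, 0.837, -0.0, 0.0]
ft_force: [-0.3, -0.3, -0.8]
grip_width: 0.0331
t31.48 tcp [0.5834 0.0867 0.17  ] z [-0.    -0.001 -1.   ] y [ 0.916  0.4   -0.001] F [-0.3 -0.3 -0.8] T [-0.01  0.04  0.05] w0.0331
q [-0.28  0.47  0.14  1.64 -0.08  1.04  0.3 ]
turn [-0.03  0.03 -0.61] shift cm [0.37 0.3  3.8 ]
```

```bash
python3 -m inch '[[[0,0,-0.6],[0.37,0.3,0.5],2.5],[[0,0,0],[0,0,1.5],2.5],[[0,0,0],[0,0,1.5],2.5],[[0,0,0],[0,0,0],2.5]]'
python3 go.py .5846 .0913 .132 24.2 1
```

```text
time: 31.98
tool_pos: [0.5861, 0.0902, 0.1351]
orientation: [0.544, 0.839, 0.001, 0.001]
ft_force: [-0.1, -0.8, -0.7]
grip_width: 0.0331
t31.98 tcp [0.5861 0.0902 0.1351] z [ 0.003 -0.    -1.   ] y [0.913 0.408 0.002] F [-0.1 -0.8 -0.7] T [0.03 0.03 0.02] w0.0331
q [-0.28  0.51  0.14  1.68 -0.08  0.96  0.3 ]
turn [ 0.14  0.09 -0.1 ] shift cm [ 0.17 -0.09  0.31]
```

```bash
python3 -m inch '[[[0,0,0],[0,0,0],5],[[0,0,0],[0,0,0],5],[[0,0,0],[0,0,-3],5],[[0,0,0],[0,0,-5],5],[[0,0,0],[0,0,-1],5],[[0,0,0],[-3.6,-4.8,0],5],[[0,0,0],[-3.6,-4.8,0],5],[[0,0,0],[-3.6,-4.8,0],5],[[0,0,0],[-3.6,-4.8,0],5],[[0,0,-10.2],[0,0,2],5],[[0,0,-10.2],[0,0,2],5],[[0,0,-10.2],[0,0,2],5],[[0,0,-10.2],[0,0,0],5],[[0,0,-10.2],[0,0,0],5],[[0,0,-10.2],[0,0,0],5],[[0,0,-10.2],[0,0,0],5],[[0,0,-10.2],[0,0,0],5],[[0,0,-10.2],[0,0,0],5],[[0,0,0],[0,0,0],5]]'
python3 go.py .4673 -.1208 .06 116.1 1
python3 - <<'E'
from meas import *
f=grab_frame("side");brs(f)
W=cloud(f);hsv=cv2.cvtColor(f["frame"],cv2.COLOR_RGB2HSV)
b=(hsv[...,0]>105)&(hsv[...,0]<125)&(hsv[...,1]>130)&(W[...,2]<.1)&(abs(W[...,0]-.4675)<.09)&(abs(W[...,1]+.12)<.09)
t=b&(W[...,2]>.055);print("bar",rect(W[t]),W[t][:,2].max())
save(dict(frame=cv2.resize(f["frame"][120:400,160:380],None,fx=2.1,fy=2.1,interpolation=2)),"b2in.png")
E
```

```text
time: 34.35
tool_pos: [0.4654, -0.1258, 0.1644]
orientation: [-0.248, 0.969, -0.001, 0.003]
ft_force: [0.1, -0.7, -0.6]
grip_width: 0.0499
t34.35 tcp [ 0.4654 -0.1258  0.1644] z [ 0.007  0.    -1.   ] y [-0.481  0.877 -0.003] F [ 0.1 -0.7 -0.6] T [-0.05  0.01  0.03] w0.0499
q [ 0.33  0.31 -0.15  1.92  0.06  0.91  2.22]
turn [-0.18  0.36  2.67] shift cm [-0.34  0.38 10.45]
blob [297. 258.] 95 (array([646.4,  -7.2]), array([13.3, 43.2]), np.float32(179.0)) z 0.0326 rgb [91. 90. 88.]
blob [233. 293.] 992 (array([ 467.2, -123.2]), array([118., 120.]), np.float32(139.6)) z 0.0342 rgb [14. 34. 80.]
blob [334. 307.] 185 (array([ 734.2, -187.4]), array([30.6, 62.5]), np.float32(172.5)) z 0.031 rgb [85. 84. 78.]
blob [221. 342.] 355 (array([ 443.1, -291. ]), array([64. , 38.8]), np.float32(4.0)) z 0.0244 rgb [29. 33. 36.]
blob [325. 369.] 234 (array([ 687.7, -374.2]), array([36.1, 67.3]), np.float32(168.9)) z 0.03 rgb [84.  82.5 80. ]
blob [278. 410.] 438 (array([ 574.5, -478.5]), array([65.3, 36.4]), np.float32(30.3)) z 0.0247 rgb [21.  24.  25.5]
bar (array([ 467.4, -122.2]), array([86.8, 25.5]), np.float32(26.2)) 0.07278172026528676
```

View pics/b2in.png

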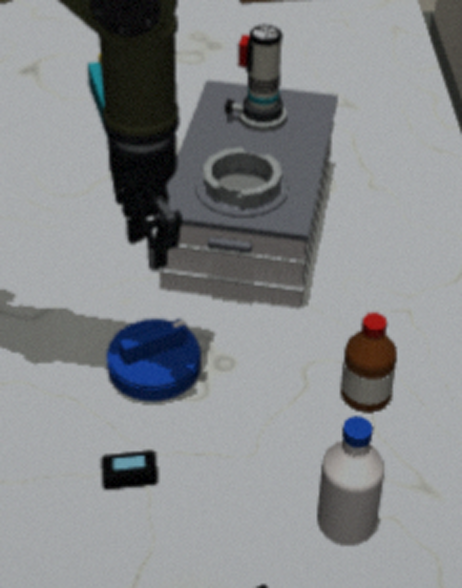

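Both pale briquettes are off the bench. The cap stands upright at crop (155,358) with its bar at 26 deg. Regrasping it.

```bash
python3 -m inch '[[[-0.2,0.3,2.6],[-0.35,0.4,3],5],[[0,0,0],[0,0,4],5],[[0,0,0],[0,0,3],5],[[0,0,0],[0,0,0],5]]' 120
python3 go.py .4673 -.1206 .0075 116.1 1
```

```text
time: 34.9
tool_pos: [0.4681, -0.1209, 0.0628]
orientation: [-0.216, 0.976, -0.001, 0.002]
ft_force: [-0.7, -0.3, 0.6]
grip_width: 0.0499
t34.90 tcp [ 0.4681 -0.1209  0.0628] z [ 0.004 -0.001 -1.   ] y [-0.422  0.907 -0.002] F [-0.7 -0.3  0.6] T [0.02 0.06 0.01] w0.0499
q [ 0.29  0.45 -0.12  2.04  0.09  0.65  2.12]
turn [-0.12  0.17 -1.14] shift cm [0.07 0.07 5.53]
```

```bash
python3 -m inch '[[[0,0.2,-1.1],[0.05,0.05,2],5],[[0,0,0],[0,0,2],5],[[0,0,0],[0,0,1],5],[[0,0,0],[0,0,0],5]]' 120
python3 go.py .4673 -.1206 .0075 116.1 1
```

```text
time: 35.4
tool_pos: [0.4708, -0.1216, 0.0158]
orientation: [-0.222, 0.975, -0.003, 0.003]
ft_force: [-0.5, -0.1, -0.3]
grip_width: 0.05
t35.40 tcp [ 0.4708 -0.1216  0.0158] z [ 0.006 -0.004 -1.   ] y [-0.432  0.902 -0.007] F [-0.5 -0.1 -0.3] T [-0.01 -0.04  0.04] w0.0500
q [ 0.27  0.53 -0.11  2.09  0.11  0.52  2.1 ]
turn [-0.38  0.21 -0.47] shift cm [0.27 0.25 0.83]
```

```bash
python3 -m inch '[[[-0.4,0.2,-0.4],[0.27,0.25,0.7],5],[[0,0,0],[0,0,0],5],[[0,0,0],[0,0,0],1.2],[[0,0,0],[0,0,0],1.2],[[0,0,0],[0,0,0],1.2],[[0,0,0],[0,0,0],1.2],[[0,0,0],[0,0,0],1.2]]' 120
python3 go.py .4673 -.1206 .0075 116.1 1
```

```text
time: 36.28
tool_pos: [0.4682, -0.1209, 0.0107]
orientation: [-0.225, 0.974, -0.0, 0.001]
ft_force: [-0.6, -0.6, 2.1]
grip_width: 0.0173
t36.27 tcp [ 0.4682 -0.1209  0.0107] z [ 0.003 -0.    -1.   ] y [-0.438  0.899 -0.001] F [-0.6 -0.6  2.1] T [ 0.03  0.12 -0.02] w0.0173
q [ 0.28  0.54 -0.11  2.09  0.11  0.51  2.11]
turn [-0.07  0.13 -0.12] shift cm [0.07 0.07 0.32]
```

```bash
python3 -m inch '[[[0,0,0],[0,0,-2],1.2],[[0,0,0],[0,0,-5],1.2],[[0,0,0],[0,0,-6],1.2],[[0,0,0],[0,0,-6],1.2],[[0,0,0],[0,0,-6],1.2],[[0,0,0],[-3.9,2.8,0],1.2],[[0,0,0],[-3.9,2.8,0],1.2],[[0,0,0],[-3.9,2.8,0],1.2],[[0,0,0],[-3.9,2.8,0],1.2],[[0,0,0],[-3.9,2.8,0],1.2],[[0,0,-10],[0,0,0],1.2],[[0,0,-10],[0,0,0],1.2],[[0,0,-10],[0,0,0],1.2],[[0,0,-8.6],[0,0,0],1.2],[[0,0,0],[0,0,0],1.2],[[0,0,0],[0,0,0],1.2]]'
python3 go.py .5848 .0915 .19 154.75 1
```

```text
time: 38.28
tool_pos: [0.5811, 0.0959, 0.2599]
orientation: [-0.54, 0.842, 0.003, -0.006]
ft_force: [1.0, 0.6, -2.0]
grip_width: 0.0175
t38.27 tcp [0.5811 0.0959 0.2599] z [-0.013 -0.001 -1.   ] y [-0.909  0.417  0.012] F [ 1.   0.6 -2. ] T [ 0.07 -0.02  0.01] w0.0175
q [ 0.05  0.43 -0.4   1.47  0.17  1.29  2.35]
turn [ 0.66 -0.34  0.6 ] shift cm [ 0.2  -0.6   6.99]
```

```bash
python3 -m inch '[[[0.7,-0.3,0.6],[0.2,-0.6,2],1.2],[[0,0,0],[0,0,2],1.2],[[0,0,0],[0,0,0],1.2]]'
python3 go.py .5846 .0915 .185 154.75 1
```

```text
time: 38.65
tool_pos: [0.5856, 0.0913, 0.219]
orientation: [-0.532, 0.847, -0.001, 0.0]
ft_force: [-0.1, -0.1, -2.2]
grip_width: 0.0177
t38.65 tcp [0.5856 0.0913 0.219 ] z [ 0.001 -0.001 -1.   ] y [-0.901  0.434 -0.001] F [-0.1 -0.1 -2.2] T [-0.03  0.    0.02] w0.0177
q [ 0.05  0.45 -0.39  1.55  0.18  1.18  2.32]
turn [-0.08 -0.05 -0.48] shift cm [0.02 0.1  3.4 ]
```

```bash
python3 -m inch '[[[0,0,-0.5],[0,0.1,2],1.2],[[0,0,0],[0,0,1],1.2],[[0,0,0],[0,0,0],1.2]]'
python3 go.py .5846 .0915 .175 154.75 1
```

```text
time: 39.02
tool_pos: [0.586, 0.0921, 0.1907]
orientation: [-0.534, 0.845, -0.001, 0.001]
ft_force: [-1.1, -0.1, -1.8]
grip_width: 0.0175
t39.02 tcp [0.586  0.0921 0.1907] z [ 0.004 -0.001 -1.   ] y [-0.903  0.43  -0.004] F [-1.1 -0.1 -1.8] T [ 0.01  0.05 -0.08] w0.0175
q [ 0.05  0.47 -0.39  1.6   0.19  1.11  2.31]
turn [-0.23  0.05 -0.19] shift cm [0.11 0.11 1.57]
```

```bash
python3 -m inch '[[[-0.2,0,-0.2],[0.1,0.1,1],1.2],[[0,0,0],[0,0.05,0.7],1.2],[[0,0,0],[0,0,0],1.2]]'
python3 go.py .5846 .0915 .162 154.75 1
```

```text
time: 39.4
tool_pos: [0.585, 0.092, 0.1741]
orientation: [-0.535, 0.845, -0.0, 0.001]
ft_force: [-0.4, -0.5, -3.1]
grip_width: 0.0174
t39.40 tcp [0.585  0.092  0.1741] z [ 0.003  0.001 -1.   ] y [-0.904  0.427 -0.002] F [-0.4 -0.5 -3.1] T [-0.03  0.03  0.01] w0.0174
q [ 0.05  0.48 -0.38  1.62  0.2   1.07  2.31]
turn [-0.12  0.12 -0.02] shift cm [0.06 0.02 1.21]
```

```bash
python3 -m inch '[[[-0.1,0.1,0],[0,0,0.7],1.2],[[0,0,0],[0,0,0.5],1.2],[[0,0,0],[0,0,0],1.2]]'
python3 go.py .5846 .0915 .152 154.75 1
```

```text
time: 39.78
tool_pos: [0.5852, 0.092, 0.1614]
orientation: [-0.535, 0.845, -0.0, 0.0]
ft_force: [-0.6, 0.0, -3.3]
grip_width: 0.0175
t39.77 tcp [0.5852 0.092  0.1614] z [ 0.001  0.    -1.   ] y [-0.904  0.427 -0.001] F [-0.6  0.  -3.3] T [-0.02  0.03  0.  ] w0.0175
q [ 0.05  0.5  -0.38  1.64  0.21  1.05  2.3 ]
turn [-0.03  0.02 -0.03] shift cm [0.07 0.03 0.94]
```

```bash
python3 -m inch '[[[0,0,0],[0,0,0.4],1.2],[[0,0,0],[0,0,0.4],1.2],[[0,0,0],[0,0,0.4],1.2],[[0,0,0],[0,0,0],1.2]]'
python3 go.py .5846 .0915 .152 154.75 1
```

```text
time: 40.28
tool_pos: [0.586, 0.0922, 0.1534]
orientation: [-0.535, 0.845, -0.001, 0.002]
ft_force: [-3.9, -1.5, 9.5]
grip_width: 0.0174
t40.27 tcp [0.586  0.0922 0.1534] z [ 0.005  0.    -1.   ] y [-0.904  0.428 -0.005] F [-3.9 -1.5  9.5] T [-0.22  1.02  0.02] w0.0174
q [ 0.04  0.5  -0.38  1.65  0.21  1.02  2.3 ]
turn [-0.26  0.13 -0.06] shift cm [0.13 0.1  0.13]
```

```bash
python3 -m inch '[[[-0.3,0.1,0],[0.1,0.1,0.4],1.2],[[0,0,0],[0,0,0.2],1.2],[[0,0,3],[0,0,0.2],1.2],[[0,0,4],[0,0,0.2],1.2],[[0,0,4],[0,0,0.2],1.2],[[0,0,4],[0,0,0.2],1.2]]'
python3 go.py .5846 .0915 .151 137 1
```

```text
time: 41.02
tool_pos: [0.5888, 0.0928, 0.1506]
orientation: [-0.417, 0.909, -0.002, 0.007]
ft_force: [-5.0, -2.3, 11.1]
grip_width: 0.0175
t41.02 tcp [0.5888 0.0928 0.1506] z [ 0.015  0.002 -1.   ] y [-0.758  0.653 -0.01 ] F [-5.  -2.3 11.1] T [-0.43  1.62  0.27] w0.0175
q [-0.    0.5  -0.31  1.66  0.17  1.    2.06]
turn [-0.59  0.65  2.27] shift cm [ 0.38  0.23 -0.05]
```

```bash
python3 -m inch '[[[-0.6,0.6,2],[0.3,0.2,0.2],1.2],[[0,0,4],[0.1,0,0.2],1.2],[[0,0,4],[0.1,0,0.2],1.2],[[0,0,4],[0.1,0,0.2],1.2]]'
python3 go.py .5846 .0915 .151 110 1
```

```text
time: 41.52
tool_pos: [0.5884, 0.0914, 0.1511]
orientation: [-0.3, 0.954, -0.001, 0.008]
ft_force: [-2.6, 0.3, 11.3]
grip_width: 0.0173
t41.52 tcp [0.5884 0.0914 0.1511] z [ 0.016  0.003 -1.   ] y [-0.572  0.82  -0.007] F [-2.6  0.3 11.3] T [0.1  1.05 0.23] w0.0173
q [-0.04  0.49 -0.24  1.66  0.13  0.99  1.85]
turn [-0.27  0.89 14.87] shift cm [0.3  0.22 0.  ]
```

```bash
python3 -m inch '[[[-0.3,0.8,3],[0.3,0.2,0.2],1.2],[[0,0,4],[0.1,0,0.2],1.2],[[0,0,4],[0.1,0,0.2],1.2],[[0,0,4],[0.1,0,0.2],1.2],[[0,0,4],[0.1,0,0.2],1.2],[[0,0,4],[0,0,0.1],1.2]]'
python3 go.py .5846 .0915 .155 79.75 1
```

```text
time: 42.28
tool_pos: [0.5878, 0.091, 0.1521]
orientation: [-0.098, 0.995, -0.0, 0.011]
ft_force: [-3.5, -1.5, 10.6]
grip_width: 0.0172
t42.27 tcp [0.5878 0.091  0.1521] z [ 0.022  0.002 -1.   ] y [-0.194  0.981 -0.002] F [-3.5 -1.5 10.6] T [-0.28  1.5   0.23] w0.0172
q [-0.11  0.48 -0.13  1.67  0.07  0.98  1.5 ]
turn [ 0.1   1.26 21.45] shift cm [ 0.3   0.11 -0.29]
```

```bash
python3 -m inch '[[[0.1,1.2,4],[0.3,0.1,0.1],1.2],[[0,0,4],[0.1,0,0.1],1.2],[[0,0,4],[0.1,0,0.1],1.2],[[0,0,4],[0,0,0],1.2],[[0,0,3],[0,0,0],1.2],[[0,0,0],[0,0,0],1.2]]'
python3 go.py .5846 .0915 .1575 78.5 1
```

```text
time: 43.02
tool_pos: [0.5869, 0.0922, 0.1568]
orientation: [0.073, 0.997, -0.0, 0.007]
ft_force: [1.8, -0.3, -2.6]
grip_width: 0.0173
t43.02 tcp [0.5869 0.0922 0.1568] z [ 0.015 -0.001 -1.   ] y [0.145 0.989 0.001] F [ 1.8 -0.3 -2.6] T [-0.08  0.27 -0.19] w0.0173
q [-0.18  0.48 -0.03  1.66  0.02  0.99  1.2 ]
turn [0.07 0.86 3.16] shift cm [ 0.22 -0.11 -0.07]
```

```bash
python3 -m inch '[[[0,0.9,2],[0.2,-0.1,0],1.2],[[0,0,1.5],[0,0,0],1.2],[[0,0,0],[0,0,0],1.2]]'
python3 go.py .5846 .0915 .1575 78.5 1
```

```text
time: 43.4
tool_pos: [0.5856, 0.092, 0.1568]
orientation: [0.104, 0.995, 0.001, -0.0]
ft_force: [-0.5, 0.8, -0.6]
grip_width: 0.0172
t43.40 tcp [0.5856 0.092  0.1568] z [ 0.     0.002 -1.   ] y [0.207 0.978 0.002] F [-0.5  0.8 -0.6] T [-0.03 -0.09  0.13] w0.0172
q [-0.18  0.48 -0.02  1.65  0.01  1.01  1.16]
turn [ 0.11 -0.02 -0.42] shift cm [ 0.09 -0.07 -0.07]
```

```bash
python3 -m inch '[[[0,0,0],[0,0,0],5],[[0,0,0],[0,0,0],5],[[0,0,0],[0,0,0],5],[[0,0,0],[0,0,-3],5],[[0,0,0],[0,0,-5],5],[[0,0,0],[0,0,-5],5],[[0,0,0],[4,0,-5],5],[[0,0,0],[5,-4,0],5],[[0,0,0],[0,-5,0],5],[[0,0,0],[0,-6,0],5],[[0,0,0],[0,-6,0],5],[[0,0,0],[0,0,0],5],[[0,0,0],[0,0,0],5]]'
python3 - <<'E'
from meas import *
st()
for n in("top","side"):
    f=grab_frame(n);W=cloud(f);z=W[...,2]
    hsv=cv2.cvtColor(f["frame"],cv2.COLOR_RGB2HSV)
    blue=(abs(W[...,0]-.585)<.09)&(abs(W[...,1]-.09)<.09)&(hsv[...,0]>105)&(hsv[...,0]<125)&(hsv[...,1]>150)&(z>.15)
    for a,b in((.207,.24),(.15,.19)):
        k=blue&(z>a)&(z<b);print(n,rect(W[k]),np.median(z[k]),k.sum())
    np.savez("%s2.npz"%n,**f)
o=np.zeros((600,800,3),np.uint8)
a=dict(np.load("top2.npz"))["frame"][155:255,165:300];b=dict(np.load("side2.npz"))["frame"][120:250,220:340]
a=cv2.resize(a,(540,400),interpolation=2)[:,:440];b=cv2.resize(b,(360,390),interpolation=2)
o[:400,:440]=a;o[:390,440:]=b
save(dict(frame=o),"closed.png")
E
```

```text
time: 45.02
tool_pos: [0.4527, -0.0996, 0.3422]
orientation: [0.103, 0.995, 0.001, 0.002]
ft_force: [0.5, 1.3, -1.1]
grip_width: 0.0498
t45.02 tcp [ 0.4527 -0.0996  0.3422] z [ 0.005  0.002 -1.   ] y [0.206 0.979 0.003] F [ 0.5  1.3 -1.1] T [ 0.02 -0.03  0.02] w0.0498
top (array([584.3,  90.6]), array([19.2, 84.1]), np.float32(168.5)) 0.21553020769295572 150
top (array([584.5,  89.9]), array([116.2, 115.2]), np.float32(44.2)) 0.18369688574317738 857
side (array([584.9,  88.3]), array([28.6, 86. ]), np.float32(166.4)) 0.211412192252222 133
side (array([586.5,  84.6]), array([119. , 115.4]), np.float32(30.0)) 0.1787153430892813 782
```

View pics/closed.png

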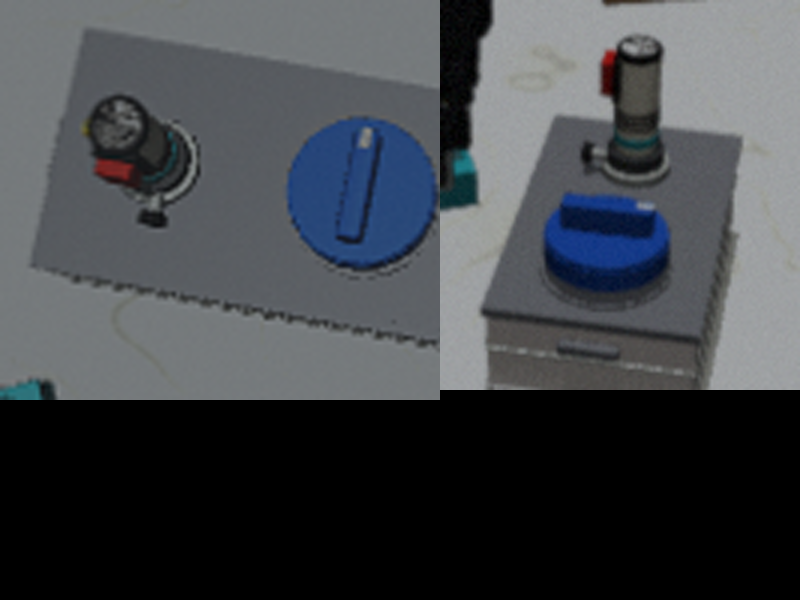

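The cap is home: bar yaw -11.5 deg, so a cap angle of about 0.7 deg, with the bar top at 0.2155, same as at the start. Next is the mixer, approached diagonally with the jaw direction at 32.8 deg.

```bash
python3 -m inch '[[[0,0,9],[0,0,0],4.1],[[0,0,9],[0,0,0],4.1],[[0,0,9],[0,0,0],4.1],[[0,0,9],[0,0,0],4.1],[[0,0,9.3],[0,0,0],4.1],[[0,0,0],[0,0,0],4.1]]' 60
python3 go.py .589 .3057 .32 32.8 1
```

```text
time: 45.88
tool_pos: [0.4553, -0.0903, 0.3412]
orientation: [0.481, 0.877, 0.002, 0.0]
ft_force: [1.4, 0.4, 0.0]
grip_width: 0.041
t45.88 tcp [ 0.4553 -0.0903  0.3412] z [ 0.003  0.004 -1.   ] y [0.844 0.537 0.005] F [1.4 0.4 0. ] T [-0.04  0.   -0.04] w0.0410
q [-0.01  0.16  0.19  1.62 -0.03  1.36  0.75]
turn [ 0.26 -0.08 -0.32] shift cm [26.22 32.54  2.3 ]
```

```bash
python3 -m inch '[[[0,0,0],[3.7,4.6,0],4.1],[[0,0,0],[3.7,4.6,0],4.1],[[0,0,0],[3.7,4.6,0],4.1],[[0,0,0],[3.7,4.6,0],4.1],[[0,0,0],[3.7,4.6,0],4.1],[[0,0,0],[3.7,4.6,0],4.1],[[0,0,0],[3,3.8,0],4.1],[[0,0,0],[0,0,0],4.1],[[0,0,0],[0,0,0],4.1]]'
python3 go.py .589 .3057 .24 32.8 1
```

```text
time: 47.0
tool_pos: [0.5816, 0.3114, 0.34]
orientation: [0.461, 0.887, 0.002, -0.001]
ft_force: [-0.2, -1.1, -0.2]
grip_width: 0.041
t47.00 tcp [0.5816 0.3114 0.34  ] z [ 0.     0.005 -1.   ] y [0.819 0.574 0.003] F [-0.2 -1.1 -0.2] T [-0.06 -0.05  0.02] w0.0410
q [-0.52  0.5  -0.01  1.11 -0.    1.53  0.08]
turn [ 0.16 -0.21  2.24] shift cm [-0.93  0.25  9.99]
```

```bash
python3 -m inch '[[[0.1,-0.2,2.2],[-0.9,0.3,2],4.1],[[0,0,0],[0,0,3],4.1],[[0,0,0],[0,0,0],4.1]]'
python3 go.py .589 .3057 .197 32.8 1
```

```text
time: 47.38
tool_pos: [0.5893, 0.3027, 0.2905]
orientation: [0.478, 0.878, 0.001, 0.001]
ft_force: [-0.0, 0.4, -0.1]
grip_width: 0.0411
t47.38 tcp [0.5893 0.3027 0.2905] z [ 0.003  0.001 -1.   ] y [0.84  0.543 0.002] F [-0.   0.4 -0.1] T [ 0.02  0.06 -0.  ] w0.0411
q [-0.51  0.51  0.    1.22 -0.    1.41  0.06]
turn [0.14 0.05 0.11] shift cm [0.27 0.12 9.35]
```

```bash
python3 -m inch '[[[0,0,0],[0.27,0.1,2],4.1],[[0,0,0],[0,0,2],4.1],[[0,0,0],[0,0,2],4.1],[[0,0,0],[0,0,0],4.1]]'
python3 go.py .589 .3057 .197 32.8 1
```

```text
time: 47.88
tool_pos: [0.5913, 0.3031, 0.237]
orientation: [0.478, 0.878, 0.004, 0.004]
ft_force: [-0.2, 0.3, -0.0]
grip_width: 0.0407
t47.88 tcp [0.5913 0.3031 0.237 ] z [ 0.011  0.004 -1.   ] y [0.84  0.543 0.011] F [-0.2  0.3 -0. ] T [ 0.02 -0.02 -0.  ] w0.0407
q [-0.51  0.53  0.    1.33  0.    1.27  0.06]
turn [0.64 0.15 0.1 ] shift cm [ 0.35 -0.1   4.  ]
```

```bash
python3 -m inch '[[[0.6,0.1,0],[0.35,-0.1,0.5],4.1],[[0,0,0],[0.1,0,1],4.1],[[0,0,0],[0,0,1.5],4.1],[[0,0,0],[0,0,0],4.1]]'
python3 go.py .589 .3057 .197 32.8 1
python3 - <<'E'
from meas import *
f=grab_frame("side");save(dict(frame=cv2.resize(f["frame"][90:200,225:335],None,fx=5,fy=5,interpolation=2)),"mix1.png")
E
```

```text
time: 48.38
tool_pos: [0.5892, 0.3067, 0.2088]
orientation: [0.478, 0.878, 0.002, 0.002]
ft_force: [-0.6, 0.5, -0.5]
grip_width: 0.0412
t48.38 tcp [0.5892 0.3067 0.2088] z [ 0.005  0.002 -1.   ] y [0.84  0.543 0.005] F [-0.6  0.5 -0.5] T [-0.03  0.04 -0.  ] w0.0412
q [-0.52  0.55 -0.    1.37  0.    1.22  0.06]
turn [0.28 0.06 0.11] shift cm [-0.07 -0.08  1.18]
```

View pics/mix1.png

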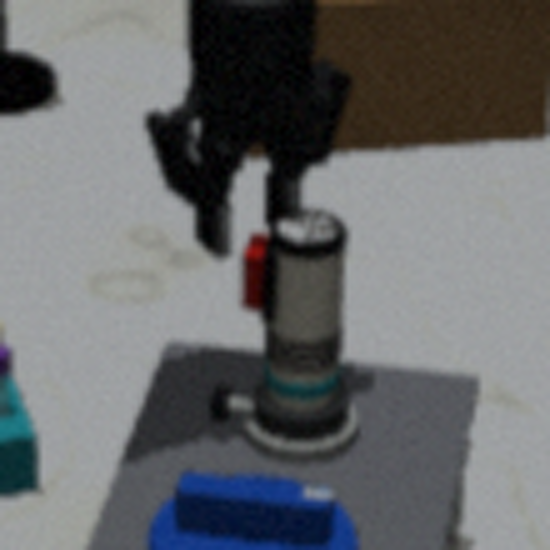

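Side view: the front finger (crop 215,240) stands in front of the red trigger at (257,270); the other (285,190) is behind the mixer on the button side. I'll descend, then shift 5 mm toward -y of the tank.

```bash
cat > mx.py <<'E'
from h import *
s=st();M=R.from_quat(s["orientation"]).as_matrix()
a=np.radians(-12.2);ex=np.array([np.cos(a),np.sin(a),0]);ey=np.array([-ex[1],ex[0],0])
d=np.array(s["tool_pos"])-[.6217,.2628,0]
c=np.array([d@ex,d@ey])*1e3;u=M[:,1];u=np.array([u@ex,u@ey]);v=np.array([-u[1],u[0]]);w=s["grip_width"]*1e3
print("c",c.round(1),"Pt",(c-w/2*u-11*v).round(1),"Pb",(c+w/2*u-11*v).round(1),"z",np.round(s["tool_pos"][2],4))
F=np.array(s["ft_force"]);print("Fx,y tank",(F@ex).round(1),(F@ey).round(1),"tool ex",np.round(M.T@ex,3),"ey",np.round(M.T@ey,3),"jaw",np.degrees(np.arctan2(M[1,1],M[0,1])).round(1))
E
python3 -m inch '[[[0.3,0,0],[-0.05,-0.05,1.1],4.1],[[0,0,0],[-0.35,-0.35,0],4.1],[[0,0,0],[0,0,0],4.1]]'
python3 mx.py
```

```text
time: 48.8
tool_pos: [0.5888, 0.3009, 0.1982]
orientation: [0.478, 0.878, 0.0, 0.001]
ft_force: [-0.1, -0.3, -0.2]
grip_width: 0.0409
t48.80 tcp [0.5888 0.3009 0.1982] z [ 0.002 -0.001 -1.   ] y [0.84  0.543 0.001] F [-0.1 -0.3 -0.2] T [-0.01 -0.01 -0.03] w0.0409
c [-40.2  30.3] Pt [-46.9   8. ] Pb [-18.  37.] z 0.1982
Fx,y tank -0.1 -0.3 tool ex [-0.708  0.706  0.002] ey [ 0.706  0.708 -0.   ] jaw 32.9
```

```bash
python3 -m inch '[[[0,0,0],[-0.3,0.3,0],4.1],[[0,0,0],[-0.3,0.3,0],4.1],[[0,0,0],[-0.2,0.2,0],4.1],[[0,0,0],[0,0,0],4.1]]'
python3 mx.py
```

```text
time: 49.3
tool_pos: [0.5998, 0.2988, 0.1987]
orientation: [0.478, 0.878, 0.0, 0.0]
ft_force: [-3.1, -0.5, 0.5]
grip_width: 0.0411
t49.30 tcp [0.5998 0.2988 0.1987] z [ 0. -0. -1.] y [0.84  0.543 0.   ] F [-3.1 -0.5  0.5] T [ 0.    0.53 -0.08] w0.0411
c [-29.   30.5] Pt [-35.8   8.2] Pb [-6.7 37.3] z 0.1987
Fx,y tank -3.0 -1.2 tool ex [-0.708  0.706  0.   ] ey [0.706 0.708 0.   ] jaw 32.9
```

```bash
python3 -m inch '[[[0,0,0],[-0.25,0.25,0],4.1],[[0,0,0],[-0.25,0.25,0],4.1],[[0,0,0],[-0.2,0.2,0],4.1],[[0,0,0],[0,0,0],4.1]]'
python3 mx.py
```

```text
time: 49.8
tool_pos: [0.6029, 0.298, 0.1985]
orientation: [0.477, 0.879, -0.003, -0.005]
ft_force: [-6.5, -0.2, 3.2]
grip_width: 0.0408
t49.80 tcp [0.6029 0.298  0.1985] z [-0.012 -0.001 -1.   ] y [ 0.838  0.546 -0.01 ] F [-6.5 -0.2  3.2] T [-0.13  1.44 -0.09] w0.0408
c [-25.8  30.4] Pt [-32.3   8.2] Pb [-3.6 37.2] z 0.1985
Fx,y tank -6.3 -1.5 tool ex [-0.711  0.704 -0.012] ey [ 0.704  0.711 -0.003] jaw 33.1
```

```bash
python3 -m inch '[[[-0.5,-0.3,0],[-0.4,0.4,0],4.1],[[0,0,0],[-0.4,0.4,0],4.1],[[0,0,0],[-0.4,0.4,0],4.1],[[0,0,0],[0,0,0],4.1]]'
python3 mx.py
```

```text
time: 50.3
tool_pos: [0.6069, 0.297, 0.1982]
orientation: [0.474, 0.88, -0.006, -0.011]
ft_force: [-9.1, -1.3, 4.0]
grip_width: 0.0411
t50.30 tcp [0.6069 0.297  0.1982] z [-0.024 -0.001 -1.   ] y [ 0.835  0.55  -0.021] F [-9.1 -1.3  4. ] T [-0.2   1.94 -0.16] w0.0411
c [-21.7  30.4] Pt [-28.2   8. ] Pb [ 0.5 37.3] z 0.1982
Fx,y tank -8.6 -3.2 tool ex [-0.714  0.7   -0.024] ey [ 0.7    0.714 -0.006] jaw 33.4
```

```bash
python3 -m inch '[[[-0.9,-0.6,0],[-0.5,0.5,0],4.1],[[-0.5,-0.3,0],[-0.5,0.5,0],4.1],[[0,0,0],[-0.4,0.4,0],4.1],[[0,0,0],[0,0,0],4.1]]'
python3 mx.py
```

```text
time: 50.8
tool_pos: [0.6061, 0.2972, 0.1979]
orientation: [0.47, 0.882, -0.008, -0.013]
ft_force: [-9.2, -0.5, 3.5]
grip_width: 0.041
t50.80 tcp [0.6061 0.2972 0.1979] z [-0.031 -0.002 -1.   ] y [ 0.83   0.557 -0.026] F [-9.2 -0.5  3.5] T [-0.17  1.81 -0.19] w0.0410
c [-22.5  30.4] Pt [-28.8   8. ] Pb [-0.4 37.5] z 0.1979
Fx,y tank -8.8 -2.5 tool ex [-0.72   0.693 -0.03 ] ey [ 0.694  0.72  -0.008] jaw 33.9
```

```bash
python3 go.py .610 .296 .198 32.8 1
```

```text
t50.80 tcp [0.6061 0.2972 0.1979] z [-0.031 -0.002 -1.   ] y [ 0.83   0.557 -0.026] F [-9.2 -0.5  3.5] T [-0.17  1.81 -0.19] w0.0410
q [-0.48  0.6  -0.01  1.31 -0.01  1.26  0.11]
turn [-1.52 -0.89  1.07] shift cm [-0.32  0.26 -0.02]
```

```bash
python3 -m inch '[[[-1.8,-1.1,1],[-0.5,0.5,0],4.1],[[-1.5,-0.8,0.5],[-0.5,0.5,0],4.1],[[-1.5,-0.8,0.3],[-0.5,0.5,0],4.1]]'
python3 mx.py
```

```text
time: 51.18
tool_pos: [0.6138, 0.2969, 0.1983]
orientation: [0.482, 0.876, 0.013, 0.018]
ft_force: [-20.8, 0.5, 11.7]
grip_width: 0.0408
t51.17 tcp [0.6138 0.2969 0.1983] z [ 0.045  0.006 -0.999] y [0.844 0.535 0.041] F [-20.8   0.5  11.7] T [-0.34  4.66 -0.39] w0.0408
c [-15.   31.7] Pt [-21.8   9.6] Pb [ 7.3 38.2] z 0.1983
Fx,y tank -20.4 -3.9 tool ex [-0.701  0.712  0.042] ey [0.713 0.701 0.015] jaw 32.4
```

```bash
python3 -m inch '[[[0.8,0.4,0],[-0.35,-0.2,0],4.1],[[0.3,0.2,0],[-0.4,-0.2,0],4.1]]'
python3 mx.py
```

```text
time: 51.42
tool_pos: [0.6072, 0.2964, 0.1981]
orientation: [0.479, 0.878, 0.009, 0.003]
ft_force: [-7.5, 7.1, 1.2]
grip_width: 0.0408
t51.42 tcp [0.6072 0.2964 0.1981] z [ 0.013  0.013 -1.   ] y [0.84  0.542 0.018] F [-7.5  7.1  1.2] T [ 1.39  1.51 -0.11] w0.0408
c [-21.3  29.8] Pt [-28.    7.5] Pb [ 0.9 36.4] z 0.1981
Fx,y tank -8.9 5.3 tool ex [-0.707  0.707  0.01 ] ey [0.707 0.707 0.015] jaw 32.8
```

```bash
python3 -m inch '[[[-0.6,-0.4,0],[-0.45,0.5,0],4.1],[[-0.7,-0.4,0],[-0.45,0.5,0],4.1]]'
python3 mx.py
```

```text
time: 51.68
tool_pos: [0.6123, 0.296, 0.1978]
orientation: [0.477, 0.879, 0.012, 0.008]
ft_force: [-23.1, -1.3, 13.1]
grip_width: 0.0408
t51.67 tcp [0.6123 0.296  0.1978] z [ 0.025  0.013 -1.   ] y [0.838 0.544 0.028] F [-23.1  -1.3  13.1] T [-0.55  5.09 -0.39] w0.0408
c [-16.3  30.5] Pt [-22.8   8.2] Pb [ 5.9 37.2] z 0.1978
Fx,y tank -22.3 -6.1 tool ex [-0.709  0.704  0.022] ey [0.705 0.709 0.018] jaw 33.0
```

```bash
python3 -m inch '[[[-0.1,0,0],[-0.7,0.1,0],4.1],[[-0.1,0,0],[-0.7,0.1,0],4.1]]'
python3 mx.py
```

```text
time: 51.92
tool_pos: [0.6111, 0.2965, 0.1981]
orientation: [0.473, 0.881, 0.015, -0.001]
ft_force: [-13.4, 9.5, 4.2]
grip_width: 0.0409
t51.92 tcp [0.6111 0.2965 0.1981] z [ 0.013  0.027 -1.   ] y [0.833 0.553 0.025] F [-13.4   9.5   4.2] T [ 1.82  2.86 -0.28] w0.0409
c [-17.5  30.7] Pt [-23.9   8.3] Pb [ 4.7 37.6] z 0.1981
Fx,y tank -15.1 6.5 tool ex [-0.717  0.697  0.007] ey [0.697 0.716 0.029] jaw 33.6
```

```bash
python3 -m inch '[[[0.6,-0.9,-0.5],[-0.9,-0.2,0],4.1],[[0.6,-0.9,-0.5],[-0.9,-0.2,0],4.1]]'
python3 mx.py
```

```text
time: 52.18
tool_pos: [0.6091, 0.2923, 0.1974]
orientation: [0.46, 0.888, 0.001, -0.0]
ft_force: [-10.0, 14.5, 0.6]
grip_width: 0.0411
t52.17 tcp [0.6091 0.2923 0.1974] z [ 0.001  0.003 -1.   ] y [0.817 0.577 0.002] F [-10.   14.5   0.6] T [ 2.8   2.02 -0.34] w0.0411
c [-18.6  26.2] Pt [-24.4   3.6] Pb [ 3.5 33.9] z 0.1974
Fx,y tank -12.9 12.1 tool ex [-0.736  0.676  0.   ] ey [0.676 0.736 0.003] jaw 35.2
```

```bash
python3 -m inch '[[[-0.2,-0.8,1.5],[-0.9,-0.15,0],4.1],[[-0.2,-0.8,1],[-0.9,-0.15,0],4.1]]'
python3 mx.py
```

```text
time: 52.42
tool_pos: [0.6092, 0.2897, 0.197]
orientation: [0.474, 0.88, 0.002, 0.006]
ft_force: [-9.4, 11.7, 1.6]
grip_width: 0.041
t52.42 tcp [0.6092 0.2897 0.197 ] z [ 0.012 -0.001 -1.   ] y [0.835 0.55  0.01 ] F [-9.4 11.7  1.6] T [ 2.52  1.98 -0.15] w0.0410
c [-17.9  23.7] Pt [-24.4   1.3] Pb [ 4.3 30.6] z 0.197
Fx,y tank -11.7 9.4 tool ex [-0.714  0.7    0.012] ey [0.7   0.714 0.001] jaw 33.4
```

```bash
python3 -m inch '[[[-0.4,-0.6,0.6],[-0.95,-0.05,0],4.1],[[-0.3,-0.6,0.4],[-0.95,-0.05,0],4.1]]'
python3 mx.py
```

```text
time: 52.68
tool_pos: [0.6102, 0.288, 0.1968]
orientation: [0.476, 0.879, 0.007, 0.009]
ft_force: [-11.5, 12.5, 1.4]
grip_width: 0.0408
t52.67 tcp [0.6102 0.288  0.1968] z [ 0.023  0.004 -1.   ] y [0.837 0.546 0.022] F [-11.5  12.5   1.4] T [ 2.49  2.5  -0.12] w0.0408
c [-16.6  22.2] Pt [-23.1  -0. ] Pb [ 5.6 29. ] z 0.1968
Fx,y tank -13.9 9.8 tool ex [-0.711  0.703  0.022] ey [0.703 0.711 0.009] jaw 33.1
```

```bash
python3 -m inch '[[[0.2,-0.3,0.3],[-1,-0.2,0],4.1],[[0.2,-0.3,0.3],[-1,-0.2,0],4.1],[[0.2,-0.3,0.3],[-1,-0.2,0],4.1]]'
python3 mx.py
```

```text
time: 53.05
tool_pos: [0.6087, 0.286, 0.1969]
orientation: [0.473, 0.881, 0.008, -0.0]
ft_force: [-8.8, 18.2, -0.3]
grip_width: 0.0412
t53.05 tcp [0.6087 0.286  0.1969] z [ 0.008  0.015 -1.   ] y [0.834 0.552 0.015] F [-8.8 18.2 -0.3] T [ 3.79  1.78 -0.13] w0.0412
c [-17.6  19.9] Pt [-24.1  -2.5] Pb [ 4.7 27. ] z 0.1969
Fx,y tank -12.5 15.9 tool ex [-0.716  0.699  0.005] ey [0.699 0.715 0.016] jaw 33.5
```

```bash
python3 -m inch '[[[0,-0.6,0.3],[-1.05,-0.2,0],4.1],[[0,-0.6,0.3],[-1.05,-0.2,0],4.1]]'
python3 mx.py
```

```text
time: 53.3
tool_pos: [0.6087, 0.2861, 0.1969]
orientation: [0.471, 0.882, 0.011, -0.0]
ft_force: [-8.8, 17.0, 0.8]
grip_width: 0.041
t53.30 tcp [0.6087 0.2861 0.1969] z [ 0.01  0.02 -1.  ] y [0.831 0.556 0.02 ] F [-8.8 17.   0.8] T [ 3.57  1.89 -0.22] w0.0410
c [-17.6  20.1] Pt [-23.9  -2.3] Pb [ 4.5 27.2] z 0.1969
Fx,y tank -12.2 14.7 tool ex [-0.72   0.694  0.006] ey [0.694 0.719 0.022] jaw 33.8
```

```bash
python3 -m inch '[[[0,-0.3,0],[-0.2,-0.55,0],4.1],[[0,-0.3,0],[-0.2,-0.55,0],4.1],[[0,-0.3,0],[-0.2,-0.55,0],4.1]]'
python3 mx.py
```

```text
time: 53.68
tool_pos: [0.6008, 0.2878, 0.1982]
orientation: [0.465, 0.885, 0.019, 0.007]
ft_force: [7.9, 11.5, -3.8]
grip_width: 0.041
t53.67 tcp [0.6008 0.2878 0.1982] z [ 0.03   0.028 -0.999] y [0.823 0.566 0.041] F [ 7.9 11.5 -3.8] T [ 2.21 -1.53  0.3 ] w0.0410
c [-25.7  20. ] Pt [-31.7  -2.4] Pb [-3.6 27.4] z 0.1982
Fx,y tank 5.3 12.9 tool ex [-0.728  0.685  0.024] ey [0.685 0.727 0.033] jaw 34.5
```

Fx has changed sign while the button is still held, which suggests the trigger is caught. Backing off diagonally along tool +x.

```bash
python3 -m inch '[[[0,0,0],[0.2,-0.2,0],4.1],[[0,0,0],[0.5,0,0],4.1],[[0,0,0],[0.7,0,0],4.1],[[0,0,0],[1,0,0],4.1],[[0,0,0],[0,0,0],4.1]]'
python3 mx.py
python3 - <<'E'
from meas import *
f=grab_frame("side");save(dict(frame=cv2.resize(f["frame"][90:200,225:335],None,fx=5,fy=5,interpolation=2)),"mix2.png")
W=cloud(f);hsv=cv2.cvtColor(f["frame"],cv2.COLOR_RGB2HSV)
for q in(dict(np.load("side1.npz")),f):
    W=cloud(q);hsv=cv2.cvtColor(q["frame"],cv2.COLOR_RGB2HSV)
    k=(abs(W[...,0]-.6)<.05)&(abs(W[...,1]-.26)<.06)&(W[...,2]>.22)&((hsv[...,0]<8)|(hsv[...,0]>172))&(hsv[...,1]>120)
    print("red",k.sum(),W[k].mean(0).round(4),np.percentile(W[k][:,0],[5,50,95]).round(4),np.argwhere(k)[:,1].min(),np.argwhere(k)[:,1].max())
E
```

```text
time: 54.3
tool_pos: [0.5858, 0.3085, 0.1987]
orientation: [0.465, 0.885, 0.02, 0.008]
ft_force: [0.5, 1.0, -0.3]
grip_width: 0.0406
t54.30 tcp [0.5858 0.3085 0.1987] z [ 0.033  0.029 -0.999] y [0.823 0.567 0.043] F [ 0.5  1.  -0.3] T [-0.02  0.06 -0.01] w0.0406
c [-44.7  37.1] Pt [-50.6  14.8] Pb [-22.8  44.4] z 0.1987
Fx,y tank 0.3 1.1 tool ex [-0.729  0.684  0.026] ey [0.685 0.728 0.035] jaw 34.6
red 62 [0.592  0.2577 0.2559] [0.586  0.5919 0.598 ] 274 279
red 48 [0.5931 0.265  0.3071] [0.5644 0.595  0.6071] 264 286
```

View pics/mix2.png

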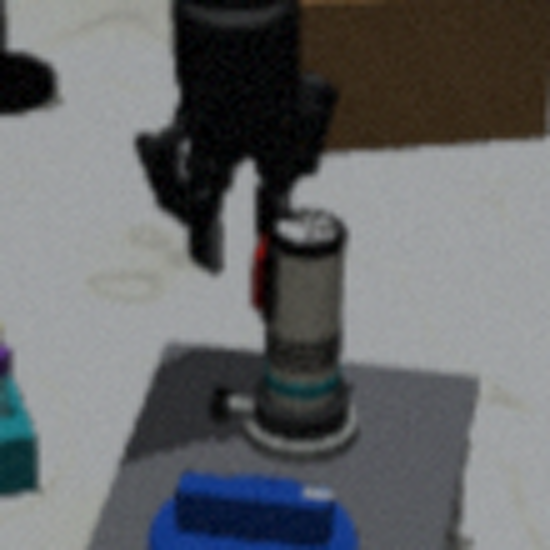

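The fingers are clear and the red trigger's front edge has gone in, from crop x=245 to 254 (about 5-6 mm), with nothing touching it. That means it is held on. Now up and away for the final check.

```bash
python3 -m inch '[[[0,0,0],[0.5,0,0],4.1],[[0,0,0],[0.3,0,-3],4.1],[[1,0,0],[0,0,-5],4.1],[[1,0,0],[0,0,-5],4.1],[[0,0,0],[0,0,-4],4.1],[[0,0,0],[0,-5,0],4.1],[[0,0,0],[0,-5,0],4.1],[[0,0,0],[0,-5,0],4.1],[[0,0,0],[-4,-4,0],4.1],[[0,0,0],[-5,-3,0],4.1],[[0,0,0],[-5,-3,0],4.1],[[0,0,0],[-5,0,0],4.1],[[0,0,0],[-5,0,0],4.1],[[0,0,0],[0,0,0],4.1],[[0,0,0],[0,0,0],4.1]]'
python3 - <<'E'
from meas import *
st()
fs={}
for n in("top","side"):
    f=grab_frame(n);fs[n]=f;W=cloud(f);z=W[...,2];hsv=cv2.cvtColor(f["frame"],cv2.COLOR_RGB2HSV)
    q=dict(np.load(n+"1.npz"))
    for nm,g in(("before",q),("now",f)):
        V=cloud(g);h=cv2.cvtColor(g["frame"],cv2.COLOR_RGB2HSV);reg=(abs(V[...,0]-.61)<.06)&(abs(V[...,1]-.265)<.06)&(V[...,2]>.2)
        r=reg&((h[...,0]<8)|(h[...,0]>172))&(h[...,1]>120);print(n,nm,"red",r.sum(),V[r].mean(0).round(4),V[r].min(0).round(4))
        y=reg&(h[...,0]>18)&(h[...,0]<36)&(h[...,1]>90);print("   yellow",y.sum(),V[y].mean(0).round(4) if y.any() else "")
        b=(abs(V[...,0]-.585)<.09)&(abs(V[...,1]-.09)<.09)&(h[...,0]>105)&(h[...,0]<125)&(h[...,1]>150)&(V[...,2]>.207);print("   bar",rect(V[b]),np.median(V[b][:,2]))
        t=(V[...,2]>.06)&(V[...,0]>.3)&(V[...,0]<.95)&(V[...,1]<.6)&(V[...,1]>-.6)
        nn,l,s,c=cv2.connectedComponentsWithStats(t.astype(np.uint8))
        for i in range(1,nn):
            if 60<s[i,4]<3000:print("   tall",np.round(c[i]),s[i,4],rect(V[l==i]))
o=np.zeros((600,800,3),np.uint8)
a=fs["top"]["frame"];o[:420,:560]=a
for i,g in enumerate((dict(np.load("top1.npz")),fs["top"])):o[420:600,i*240:(i+1)*240]=cv2.resize(g["frame"][170:215,175:235],(240,180),interpolation=2)
for i,g in enumerate((dict(np.load("side1.npz")),fs["side"])):o[i*300:i*300+300,560:800]=cv2.resize(g["frame"][120:195,250:310],(240,300),interpolation=2)
save(dict(frame=o),"final.png")
E
```

```text
time: 56.22
tool_pos: [0.5046, -0.0368, 0.372]
orientation: [0.466, 0.885, 0.006, 0.002]
ft_force: [-0.0, 1.1, -0.0]
grip_width: 0.0409
t56.23 tcp [ 0.5046 -0.0368  0.372 ] z [ 0.01   0.009 -1.   ] y [0.824 0.566 0.013] F [-0.   1.1 -0. ] T [0.   0.03 0.07] w0.0409
top before red 40 [0.5916 0.268  0.2683] [0.5848 0.2551 0.2613]
   yellow 6 [0.6206 0.286  0.2791]
   bar (array([584.4,  91.7]), array([20.1, 85.3]), np.float32(169.8)) 0.21526569070164786
   tall [329. 163.] 277 (array([ 735.4, -166.9]), array([61.3, 62. ]), np.float32(134.5))
   tall [384. 173.] 367 (array([ 689.1, -351.8]), array([66.3, 60. ]), np.float32(46.6))
top now red 23 [0.5941 0.2669 0.2683] [0.5902 0.2551 0.2537]
   yellow 0 
   bar (array([584.5,  90.3]), array([20.2, 85. ]), np.float32(168.8)) 0.2154126360554287
   tall [384. 173.] 371 (array([ 689.2, -352.1]), array([66.2, 60.8]), np.float32(48.2))
side before red 62 [0.592  0.2577 0.2559] [0.5859 0.2433 0.2316]
   yellow 1 [0.5979 0.2483 0.2489]
   bar (array([584.6,  91.3]), array([27.8, 85.9]), np.float32(171.6)) 0.21092480271046454
   tall [221. 156.] 1
[... 185 characters left out ...]
rray([ 735.6, -176. ]), array([49.8, 62.3]), np.float32(174.6))
   tall [328. 343.] 1016 (array([ 688.8, -364.3]), array([54.2, 66.2]), np.float32(161.9))
side now red 35 [0.5948 0.257  0.2566] [0.5917 0.2462 0.2337]
   yellow 1 [0.598  0.2478 0.2457]
   bar (array([585.1,  87.9]), array([26. , 85.3]), np.float32(166.0)) 0.2108604290729096
   tall [221. 156.] 155 (array([412.9, 461.5]), array([ 17.8, 130.2]), np.float32(104.4))
   tall [212. 158.] 153 (array([381.6, 453.1]), array([ 16.5, 128.1]), np.float32(104.4))
   tall [336. 286.] 569 (array([ 735.7, -176.8]), array([50.2, 62.3]), np.float32(177.4))
   tall [328. 343.] 1009 (array([ 689., -365.]), array([52.1, 66.8]), np.float32(165.4))
```

View pics/final.png

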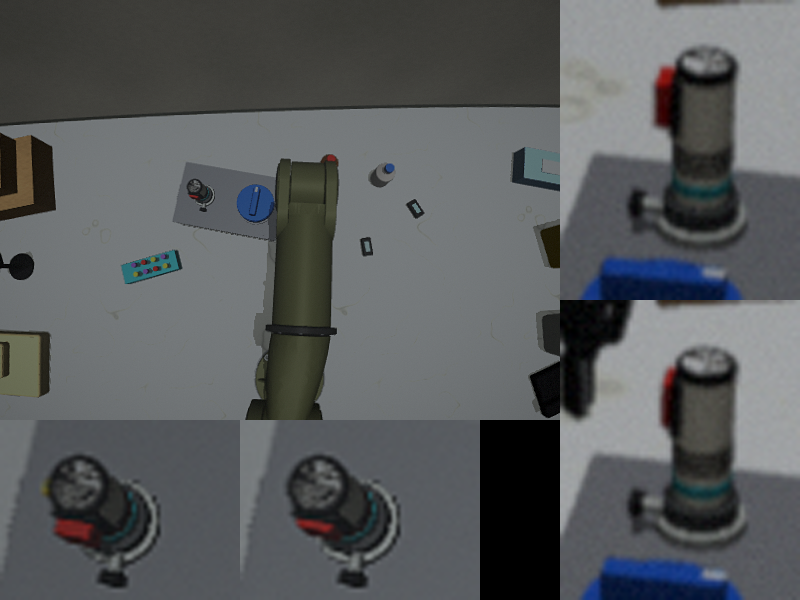

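The final picture shows the trigger in by about 5.5 mm and the yellow button no longer showing. The cap is home, the bottles and rack are where they were, and only the black look-alikes remain at (415,208) and (366,246). Handing in.

```bash
python3 -c "
from cell import *
print(close_job())"
```

```text
the job is handed in; nothing more can be done
None
```

The disinfectant job is done and handed in at about 56 s of robot time. No verdict was reported.

**What I did:**
- **Opening:** I turned the cap to its first stop (torque rose from 0.3 to 2.4 N m) and waited 2.5 s. Then I pressed it down, turned it past the stop, lifted it off and stood it on the bench.
- **Briquettes:** Only two pale ones were there, and both went in through the neck. The second was knocked aside during the run, so I measured it again before fetching it.
- **Closing:** I set the cap on at 77°, pressed it down and turned it back to locked.
- **Mixer:** I squeezed the trigger to its stop, pushed the lock button in to its stop, eased off the trigger and backed away.

**Last checks:**
- **Cap:** Its angle is about 0.7–1° and the grip bar is at the starting height.
- **Mixer:** The trigger stays in about 5.5 mm with nothing touching it (6 mm expected), and the yellow button no longer shows from above.
- **Surroundings:** The wash bottle, rack and reagent bottle measure where they were to within 1–2 mm. For the last look the arm hid the reagent bottle from the top camera, so its check is from the side view only. No pale briquettes are left on the bench, and the black look-alikes were not touched.

**Disagreements:**
- **Tool height:** The real fingertips sat about 36 mm above the reported tool point. My first grasp of the cap closed on air because of this, and I allowed for it from then on.
- **Briquettes in the tank:** I couldn't see them inside through the neck. I take them to be in the tank because they were released in the neck and are gone from the bench.

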